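Probe the seats, load the highest

ROBOT

A 6-joint arm with a two-finger parallel gripper is mounted at the origin on a cart in front of the work surface, level with it; the furniture and walls round the work are solid. World frame = base frame: x ahead of the robot, y to its left, z up, the work surface at z = 0. Lengths are in m, angles in rad, forces in N, time in s.
With the tool pointing down it reaches from about 0.375 to 0.925 m from the base axis. Payload 5.7 kg.
Tool frame: the origin (TCP) lies at the very end of the fingers, on their centre line; the grasp point (between the pads) lies 19 mm behind it (hold_point_z is the z of the grasp point in the tool frame, in m); z points along the fingers, y is the line along which they close (so a half turn about z gives the same grasp; the last joint's range is limited). The gripper opens to 88 mm and grips with 3 to 60 N. Pads are 20 mm wide; open, the fingers measure 115 mm over their backs; the gripper's body (75 mm by 178 mm) begins 61 mm behind the grasp point.
Start: joints at [-1.366, 0.359, 1.51, -0, 1.272, -0.115], TCP at [0.189, -0.57, 0.192] pointing down, gripper open.
Joint ranges: [-2.97, 2.97], [-1.01, 2.36], [0.21, 2.38], [-0.96, 4.11], [0.2, 2.71], [-2.98, 2.98]. Speed limits (rad/s): [2.39, 2.39, 3.14, 3.14, 3.14, 3.14].

INTERFACE

Orientations are given as a unit quaternion [w, x, y, z].
In Python, from workcell import * gives the robot as it stands.
- The arm moves only by the tool send_rows, never from a script. Its argument "commands" is a list of rows, each an object with "xyz": the shift along the tool's x, y, z in cm, a list of three; "angular": the turn, a rotation vector about the tool's x, y, z in degrees, a list of three. A call has 1 to 5 rows; each row shifts and turns the commanded pose from where the row before left it, along the tool's axes as they then stand; what a row does not reach is not made up. A row lasts 1/12 s, in which the tool goes at most 41.7 mm and 7.16 degrees, less where a joint would pass 70% of its speed; a pose out of reach is approached as far as the arm can. A call is refused whole if a number of a shift passes 4.17 or a number of a turn 7.16, either way. A call with a gripper value outside its range is refused whole. "jaw" is the closure in counts, from 0 (fully open) to 255 (shut), set as the call begins (left out, the last holds). The fingers move at their own pace and stop on an object; "grip_force" is the grip in N (left out, the last holds). Time passes only in rows, so rows that do not move let the fingers close. It gives the time, the measured TCP pose, the force, the opening and the grip force at its end, in the units of the state.
- observe(): the state, without advancing time (a new reading comes with each control period).
- read_camera(name): name is "scene" or "top" or "wrist"; returns a dict with "frame" (384x512x3 uint8, red, green, blue), "fx", "fy", "cx", "cy" (pixels), "position" and "rotation" of the camera in the world. Camera axes: x right, y down, z forward; pixel columns grow to the right and rows downward; lengths in m; the calibration is good to about 2 mm. A picture is of the moment at which its call begins. There is no depth.
- hand_in(): hands the job in; it is judged then, once.
The state is a dict: "t": time; "joint_pos": joint angles; "qvel": joint speeds; "joint_torque": joint torques, N m; "eef_pos": TCP position; "orientation": TCP orientation; "ft_force": force on the tool from outside, world axes, zero at the start; "torque": the same for the moment, N m; "grip_width": finger opening in m; "gripper_force": force on a finger pad.
Only numpy, scipy, OpenCV 4.12 (cv2) and the standard library are available. Lean on these libraries where they do the work, as an engineer would, in place of code of your own. Each camera call takes 0.05 s, during which the arm holds its last target. There are 200 camera calls.

TASK

Find the highest of the four round seats on the base plate: take the probe out of its holder and touch its spring tip down on the middle of each seat in turn, starting with the seat next to the brass pin and going round anticlockwise as seen from above. Stand the probe back upright in its holder, then stack all the drum cups in one straight column, centred on the highest seat, each mouth-down as it stands now with its rim flat on the closed end of the cup below. Leave the marker, wrench and gear where they are.

Things in the scene. Friction and masses are not known exactly. Their poses are not given: they have to be found in the camera images.
- base_plate: round steel plate, 200 mm across, 12 mm thick, fixed on the bench at any angle; origin at the centre of its underside, z up. Four round steel seats, 68 mm across, stand on it at (+-38, +-38) mm in its x, y; tops 22 to 28 mm above its underside. The highest is at 28 mm, the others 4 mm or more lower; which it is varies. Brass pin, 11 mm thick, top at 26 mm, at (+66, +66) mm by the first seat
- probe: touch probe standing in its holder: black ribbed handle 20 mm thick, 36 mm long, to be gripped from above; under it a steel collar 32 mm across, 6 mm thick, then a barrel 14 mm thick, 28 mm long, with a thin spring stylus below. Origin on the axis at the collar's underside, z up: the handle spans z = 6 to 42 mm. 0.13 kg
- stylus (a joint): travel of the probe's spring stylus into the barrel, in m: 0 = out, 0.010 = pushed right in; starts to move at about 1 N and takes 3.9 N at 10 mm (300 N/m)
- probe_tip (a point): the lowest point of the stylus' 8 mm ball tip, 45 mm below the collar's underside with the stylus out
- holder: heavy aluminium stand (1 kg, stands loose on the bench) for the probe: a tube 48 mm high, 48 mm outside and 19 mm inside diameter, with a low foot 64 mm across; origin at the centre of its underside, z up. The probe's barrel and stylus hang in the bore and the collar rests on the top (probe origin 48 mm above the holder's origin)
- spot_1 (a point): the middle of the first seat (the seat next to the brass pin, seen from above), at the height of the plate's upper face, 12 mm above its underside and so 10 to 16 mm below the seat's top
- spot_2 (a point): the middle of the second seat (the seat that comes next, anticlockwise, seen from above), at the height of the plate's upper face, 12 mm above its underside and so 10 to 16 mm below the seat's top
- spot_3 (a point): the middle of the third seat (the seat diagonally opposite the pin, seen from above), at the height of the plate's upper face, 12 mm above its underside and so 10 to 16 mm below the seat's top
- spot_4 (a point): the middle of the last seat (the seat that is left, seen from above), at the height of the plate's upper face, 12 mm above its underside and so 10 to 16 mm below the seat's top
- cup_1: turned aluminium drum cup, 38 mm high, standing mouth-down on the bench (3 to 5 cups are present, an absent one reads None): straight round wall 56 mm across, a lip 64 mm across and 5 mm high round the mouth at the bottom, bore 46 mm, closed flat top; 0.14 to 0.24 kg. Origin at the centre of the mouth, in the plane of the rim (on the bench), z up to the closed end. Can be gripped across the wall from above
- cup_2: turned aluminium drum cup, 38 mm high, standing mouth-down on the bench (3 to 5 cups are present, an absent one reads None): straight round wall 56 mm across, a lip 64 mm across and 5 mm high round the mouth at the bottom, bore 46 mm, closed flat top; 0.14 to 0.24 kg. Origin at the centre of the mouth, in the plane of the rim (on the bench), z up to the closed end. Can be gripped across the wall from above
- cup_3: turned aluminium drum cup, 38 mm high, standing mouth-down on the bench (3 to 5 cups are present, an absent one reads None): straight round wall 56 mm across, a lip 64 mm across and 5 mm high round the mouth at the bottom, bore 46 mm, closed flat top; 0.14 to 0.24 kg. Origin at the centre of the mouth, in the plane of the rim (on the bench), z up to the closed end. Can be gripped across the wall from above
- cup_4: turned aluminium drum cup, 38 mm high, standing mouth-down on the bench (3 to 5 cups are present, an absent one reads None): straight round wall 56 mm across, a lip 64 mm across and 5 mm high round the mouth at the bottom, bore 46 mm, closed flat top; 0.14 to 0.24 kg. Origin at the centre of the mouth, in the plane of the rim (on the bench), z up to the closed end. Can be gripped across the wall from above
- cup_5: turned aluminium drum cup, 38 mm high, standing mouth-down on the bench (3 to 5 cups are present, an absent one reads None): straight round wall 56 mm across, a lip 64 mm across and 5 mm high round the mouth at the bottom, bore 46 mm, closed flat top; 0.14 to 0.24 kg. Origin at the centre of the mouth, in the plane of the rim (on the bench), z up to the closed end. Can be gripped across the wall from above
- marker_orange: orange marker pen lying on the bench (bystander), 114x82x11 mm as it lies
- wrench: combination wrench lying on the bench (bystander), 69x162x7 mm
- gear: small steel gear wheel on the bench (bystander), 48 mm across, 24 mm high
Not all that is in view belongs to the job. Leave any brown look-alike of the cup_4 alone.

How it is judged:
By the outcome, as a careful person would: the job done as asked, in the order asked, and still so for the second after the job is handed in, with the robot touching nothing.
Of cup_1, cup_2, cup_3, cup_4, cup_5 only 3 to 5 are there at a start; the rules pass over those that are not, and their reading is None.
At some moment in a run one of holder may be knocked a few centimetres aside while the robot is not near it.
It also fails if it takes over 210 s, if anything falls off the work surface, if the arm or the gripper's body presses on something with over 40 N, if the wrist force passes 120 N, or if a joint passes its speed limit or range.

## Working session

There is one attempt and no reset: what is moved stays moved. The work goes in short steps, Python scripts to look and compute and a tool call to move; the robot and the scene stay as the last step left them, time stands still between calls to the robot, and variables do not carry over. Pictures are saved under pics/ and viewed, at most 14 in all, crops included, and the job is handed in when it is done.

Besides the shell and the picture viewer there is one more tool, called after ">>>" as name([rows], argument=value, ...), one row to a line, values as JSON. send_rows: Moves the arm, as the interface text tells. Its arguments: {"type":"object","properties":{"commands":{"type":"array","items":{"type":"object","properties":{"xyz":{"type":"array","items":{"type":"number"}},"angular":{"type":"array","items":{"type":"number"}}}}},"jaw":{"type":"number"},"grip_force":{"type":"number"}},"required":["commands"]}

```bash
ls; mkdir -p pics
cat > h.py <<'E'
from workcell import *
import numpy as np, cv2
def snap(n,f):
    c=read_camera(n); cv2.imwrite('pics/%s.png'%f,cv2.cvtColor(c['frame'],cv2.COLOR_RGB2BGR)); np.save('pics/%s.npy'%f,c,allow_pickle=True); return c
def load(f): return np.load('pics/%s.npy'%f,allow_pickle=True).item()
def ray(c,u,v,z):
    d=np.array(c['rotation'])@np.array([(u-c['cx'])/c['fx'],(v-c['cy'])/c['fy'],1]); p=np.array(c['position']); return p+d*(z-p[2])/d[2]
def proj(c,P):
    q=np.array(c['rotation']).T@(np.array(P)-np.array(c['position'])); return np.array([c['cx']+c['fx']*q[0]/q[2],c['cy']+c['fy']*q[1]/q[2]])
E
python3 - <<'E'
from h import *
for n in('scene','top'):
    c=snap(n,n+'0'); print(n,c['fx'],c['cx'],c['cy'],np.round(c['position'],3),np.round(c['rotation'],3).tolist())
a=[cv2.resize(cv2.imread('pics/%s0.png'%n),(400,300)) for n in('scene','top')]
s=observe(); print(s)
E
```

```text
pics
scene 351.2846139110849 255.05114427990304 191.91183279070813 [ 0.749 -0.57   0.893] [-0.259, 0.938, 0.223, -0.065]
top 378.34370286225453 246.9342353791846 191.3713330702584 [ 0.453 -0.149  0.993] [0.039, -0.704, 0.709, -0.033]
{'t': 0.1, 'joint_pos': array([-1.36610171e+00,  3.59376427e-01,  1.51131428e+00,  9.84817702e-06,
        1.27251086e+00, -1.15147619e-01]), 'qvel': array([ 0.00063383, -0.00063584, -0.00354119,  0.00028747, -0.00024348,
       -0.0012782 ]), 'joint_torque': array([ 7.94285188e-04, -5.16354740e+01, -2.71405238e+01,  6.79216487e-02,
        2.76751968e-02, -3.06216475e-05]), 'eef_pos': array([ 0.18848245, -0.56892155,  0.19133115]), 'orientation': array([-8.03859372e-04,  9.87239759e-01,  1.59238849e-01, -3.13054640e-05]), 'ft_force': array([-0.14594554,  0.22994618, -0.69342506]), 'torque': array([0.00474927, 0.05983696, 0.04017965]), 'gripper_force': 0.0, 'grip_width': 0.08783407760174883}
```

View pics/top0.png

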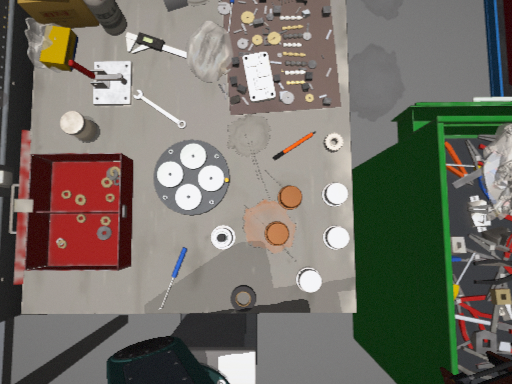

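View pics/scene0.png

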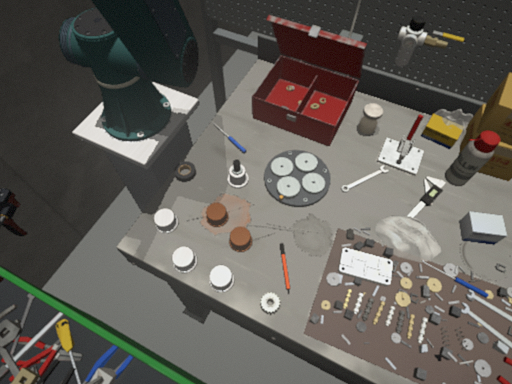

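```bash
sed -i 's/^import numpy.*/import numpy as np, cv2\nfrom scipy.spatial.transform import Rotation as Ro\ndef RR(c): q=np.array(c["rotation"]); return Ro.from_quat(q,scalar_first=True).as_matrix()/; s/np.array(c\[.rotation.\])@/RR(c)@/; s/np.array(c\[.rotation.\]).T/RR(c).T/' h.py
python3 - <<'E'
from h import *
c=load('top0'); s=load('scene0')
pts={'cupA':(335,194,.038),'cupB':(336,238,.038),'cupC':(309,280,.038),'brown1':(290,197,.038),'brown2':(277,234,.038),'probe':(223,237,.054),'plate':(192,177,.012),'pin':(227,180,.026),'gear':(334,142,.02),'marker':(294,145,.01)}
for k,(u,v,z) in pts.items():
    p=ray(c,u,v,z); print(k,np.round(p,3),'scene px',np.round(proj(s,p)), 'R',round(np.hypot(p[0],p[1]),3))
im=cv2.imread('pics/top0.png')
a=cv2.resize(im[165:310,200:360],(480,435),interpolation=cv2.INTER_CUBIC)
b=cv2.resize(im[125:225,145:240],None,fx=3.3,fy=4.35,interpolation=cv2.INTER_CUBIC)
cv2.imwrite('pics/crop1.png',np.hstack([a,cv2.resize(b,(314,435))]))
g=im[...,:].astype(int)
hsv=cv2.cvtColor(im,cv2.COLOR_BGR2HSV)
m=((hsv[...,2]>200)&(hsv[...,1]<40)).astype(np.uint8)
n,l,st,ce=cv2.connectedComponentsWithStats(m)
for i in range(1,n):
    if st[i,4]>120: print('white',st[i],np.round(ce[i],1))
m=((hsv[...,1]>120)&(hsv[...,0]>12)&(hsv[...,0]<35)).astype(np.uint8); m[:,:150]=0;m[:150]=0;m[:,245:]=0
n,l,st,ce=cv2.connectedComponentsWithStats(m)
print(st[1:],ce[1:])
E
```

```text
cupA [ 0.542 -0.364  0.038] scene px [221. 273.] R 0.653
cupB [ 0.431 -0.363  0.038] scene px [183. 254.] R 0.564
cupC [ 0.329 -0.294  0.038] scene px [165. 216.] R 0.441
brown1 [ 0.535 -0.25   0.038] scene px [240. 234.] R 0.591
brown2 [ 0.442 -0.216  0.038] scene px [216. 210.] R 0.492
probe [ 0.436 -0.082  0.054] scene px [237. 170.] R 0.444
plate [0.592 0.003 0.012] scene px [296. 177.] R 0.592
pin [ 0.581 -0.09   0.026] scene px [281. 197.] R 0.588
gear [ 0.68 -0.37  0.02] scene px [269. 302.] R 0.774
marker [ 0.675 -0.266  0.01 ] scene px [285. 266.] R 0.726
white [126  32  11  19 136] [129.9  39.9]
white [162  45  25  13 140] [174.5  50.6]
white [ 243   52   33   49 1155] [258.7  75.9]
white [  93   61   38   43 1112] [113.5  83.4]
white [133  90  53  38 245] [159.3 108.8]
white [474  97  38   5 135] [493.7  98.7]
white [ 60 111  23  22 401] [ 71.2 121.7]
white [325 133  19  17 196] [334.  141.2]
white [180 144  26  25 498] [192.5 155.6]
white [342 150   9  27 159] [346.8 162.6]
white [485 158  14  28 239] [490.6 170.1]
white [157 162  26  25 510] [169.5 173.8]
white [198 165  26  26 518] [210.5 177.8]
white [322 183  26  23 405] [335.9 193.4]
white [175 184  26  26 520] [187.6 196.5]
white [472 213  18  13 147] [479.7 219.3]
white [211 225  25  25 355] [222.2 236.9]
white [323 226  27  24 429] [336.9 237.3]
white [299 270  23  22 386] [310.1 281. ]
white [ 218  352   37   32 1000] [238.  367.5]
[[225 178   4   4  15]] [[226.4 179.6]]
```

View pics/crop1.png

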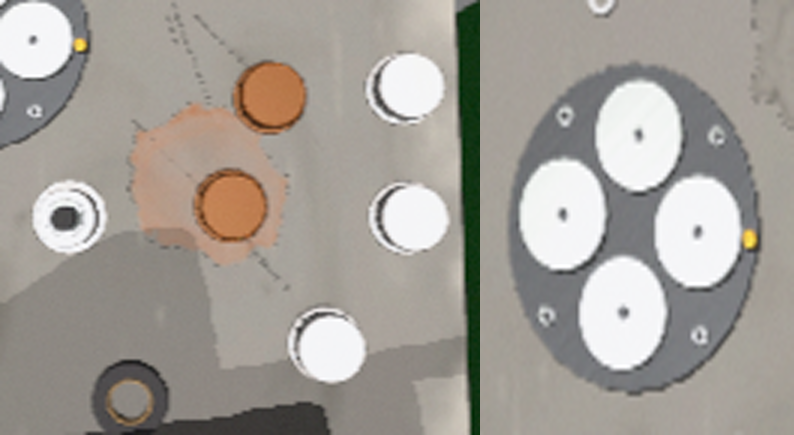

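Candidates for the cups in the top view:
- White aluminium cups: (335,194), (336,238), (309,280). These match the description, so I'll use them.
- Brown look-alikes: (290,197), (277,234). Leave them alone.
- Tall can: (72,122). Not a cup.

The probe in its holder is at (223,237); the dark ring at (243,297) isn't it. The pin at (226,180) is by the right-hand seat, so the order is right, top, left, bottom.

>>> send_rows([
  {"angular": [0,0,6.1]},
  {"angular": [0,0,6.1]},
  {"angular": [0,0,6.1]},
  {"xyz": [1.5,-3,0]},
  {"xyz": [1.5,-3,0]},
], jaw=0)

```text
invalid input at $.commands[0]: expected keys xyz, angular
```

>>> send_rows([
  {"xyz": [1.5,-3,0]},
  {"xyz": [1.5,-3,0]},
  {"xyz": [1.5,-3,0]},
  {"xyz": [1.5,-3,0]},
  {"xyz": [1.5,-3,0]},
])

```text
invalid input at $.commands[0]: expected keys xyz, angular
```

>>> send_rows([
  {"xyz": [1.5,-3,0]},
  {"xyz": [1.5,-3,0]},
  {"xyz": [1.5,-3,0]},
  {"xyz": [1.5,-3,0]},
  {"xyz": [1.5,-3,0]},
])

```text
invalid input at $.commands[0]: expected keys xyz, angular
```

>>> send_rows([
  {"xyz": [1.5,-3,0]},
  {"xyz": [1.5,-3,0]},
  {"xyz": [1.5,-3,0]},
  {"xyz": [0.5,-1,0]},
  {"xyz": [0,0,0]},
])

```text
invalid input at $.commands[0]: expected keys xyz, angular
```

```bash
cat >> h.py <<'E'
def st():
    s=observe(); R=Ro.from_quat(s['orientation'],scalar_first=True); x=R.as_matrix()
    print('t',round(s['t'],2),'tcp',np.round(s['eef_pos'],4),'yaw',round(np.degrees(np.arctan2(x[1,0],x[0,0])),2),'tilt',np.round(np.degrees(x[:2,2]),2),'F',np.round(s['ft_force'],2),'w',round(s['grip_width'],4),'gf',round(s['gripper_force'],1)); return s
E
python3 - <<'E'
from h import *
st(); c=snap('wrist','w1'); print(c['fx'],c['cx'],c['cy'],np.round(c['position'],3),np.round(RR(c),2).tolist())
t=load('top0')
for u,v in((192.5,155.6),(169.5,173.8),(210.5,177.8),(187.6,196.5)): print(np.round(ray(t,u,v,.025),4))
E
```

```text
t 0.1 tcp [ 0.1885 -0.5689  0.1913] yaw 18.33 tilt [-0.02  0.09] F [-0.15  0.23 -0.69] w 0.0878 gf 0.0
277.6074030690183 260.25851192940786 192.9311907454352 [ 0.265 -0.545  0.384] [[0.31, -0.91, -0.28], [-0.95, -0.3, -0.09], [-0.0, 0.29, -0.96]]
[ 6.461e-01 -2.000e-04  2.500e-02]
[0.5988 0.059  0.025 ]
[ 0.5875 -0.0473  0.025 ]
[0.5394 0.0115 0.025 ]
```

View pics/w1.png

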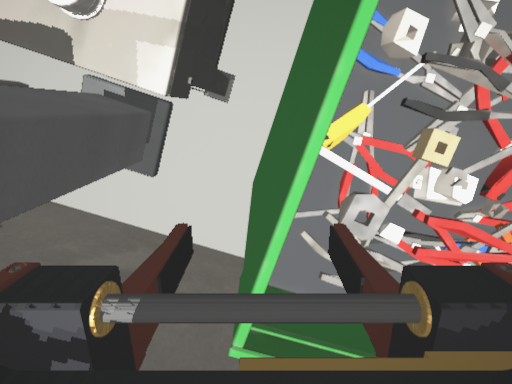

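The rows need both keys, so nothing moved. The wrist view shows the fingers at the bottom, about (180,260) and (340,260), with image up = tool +x.

>>> send_rows([
  {"xyz": [0,0,0],"angular": [0,0,6.1]},
  {"xyz": [0,0,0],"angular": [0,0,6.1]},
  {"xyz": [0,0,0],"angular": [0,0,6.1]},
  {"xyz": [1.5,-3,0],"angular": [0,0,0]},
  {"xyz": [1.5,-3,0],"angular": [0,0,0]},
], jaw=0)

```text
t: 0.57
eef_pos: [0.2183, -0.51, 0.1915]
orientation: [-0.0, 1.0, -0.001, -0.0]
ft_force: [0.3, 0.2, -0.1]
grip_width: 0.0881
gripper_force: 0.0
```

>>> send_rows([
  {"xyz": [1.5,-3,0],"angular": [0,0,0]},
  {"xyz": [1.5,-3,0],"angular": [0,0,0]},
  {"xyz": [1.5,-3,0],"angular": [0,0,0]},
  {"xyz": [1.5,-3,0],"angular": [0,0,0]},
  {"xyz": [1.5,-3,0],"angular": [0,0,0]},
])

```text
t: 0.98
eef_pos: [0.2938, -0.3578, 0.1919]
orientation: [-0.0, 1.0, -0.0, -0.0]
ft_force: [-0.1, -0.3, -0.0]
grip_width: 0.088
gripper_force: 0.0
```

>>> send_rows([
  {"xyz": [1.5,-3,0],"angular": [0,0,0]},
  {"xyz": [1.5,-3,0],"angular": [0,0,0]},
  {"xyz": [1.5,-3,0],"angular": [0,0,0]},
  {"xyz": [1.5,-3,0],"angular": [0,0,0]},
  {"xyz": [1.5,-3,0],"angular": [0,0,0]},
])

```text
t: 1.4
eef_pos: [0.3687, -0.2078, 0.192]
orientation: [-0.0, 1.0, 0.0, -0.0]
ft_force: [0.4, 0.2, -0.4]
grip_width: 0.0876
gripper_force: 0.0
```

>>> send_rows([
  {"xyz": [1.5,-3,0],"angular": [0,0,0]},
  {"xyz": [1.5,-3,0],"angular": [0,0,0]},
  {"xyz": [1.5,-3,0],"angular": [0,0,0]},
  {"xyz": [0.5,-1,0],"angular": [0,0,0]},
  {"xyz": [0,0,0],"angular": [0,0,0]},
])

```text
t: 1.82
eef_pos: [0.4191, -0.1071, 0.192]
orientation: [-0.0, 1.0, 0.002, 0.0]
ft_force: [-0.9, -0.7, -0.1]
grip_width: 0.0874
gripper_force: 0.0
```

Run:
```python
from h import *
st(); c=snap('wrist','w2'); print(np.round(c['position'],3))
```

```text
t 1.82 tcp [ 0.4191 -0.1071  0.192 ] yaw 0.23 tilt [0.   0.05] F [-0.89 -0.66 -0.15] w 0.0874 gf 0.0
[ 0.5   -0.108  0.385]
```

View pics/w2.png

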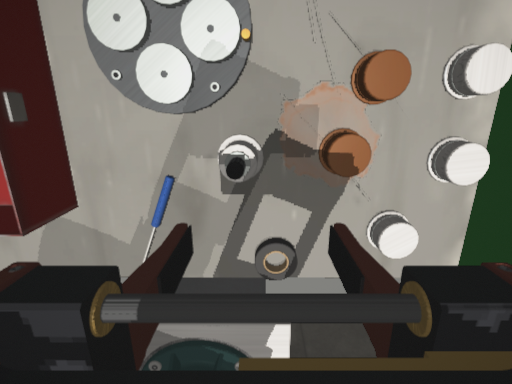

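The wrist view shows the probe handle's black top at about (236,168), with the collar round it, the plate at upper left and the three white cups at right.

Run:
```python
from h import *
c=load('w2'); im=cv2.imread('pics/w2.png'); s=observe()
g=im.max(2); m=np.zeros(g.shape,np.uint8); m[150:185,220:252]=(g[150:185,220:252]<45)
n,l,t,ce=cv2.connectedComponentsWithStats(m); 
for i in range(1,n): 
  if t[i,4]>15: print(t[i],ce[i])
k=im[130:190,205:275]; cv2.imwrite('pics/c2.png',cv2.resize(k,None,fx=8,fy=8,interpolation=cv2.INTER_CUBIC))
for u,v in((236,168),): print(np.round(ray(c,u,v,.09),4))
T=load('top0'); print('top handle',ray(T,223,237,.09))
```

```text
[226 158  19  21 300] [235.26666667 167.98333333]
[ 0.4383 -0.0815  0.09  ]
top handle [ 0.4366082  -0.08428446  0.09      ]
```

View pics/c2.png

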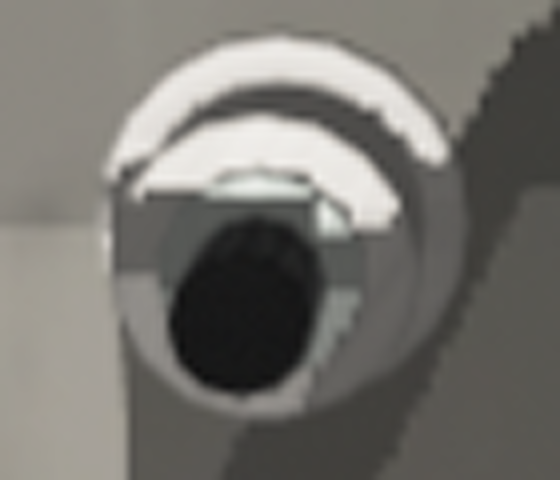

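The handle's top disc is centred near (235,170), so the axis is at about (0.436, -0.0815).

>>> send_rows([
  {"xyz": [1.7,-2.5,0],"angular": [0,0,0]},
  {"xyz": [0,0,3],"angular": [0,0,0]},
  {"xyz": [0,0,3],"angular": [0,0,0]},
  {"xyz": [0,0,2],"angular": [0,0,0]},
  {"xyz": [0,0,0],"angular": [0,0,0]},
])

```text
t: 2.28
eef_pos: [0.4318, -0.0844, 0.1088]
orientation: [-0.001, 1.0, -0.0, -0.004]
ft_force: [-1.7, -0.7, 0.8]
grip_width: 0.0878
gripper_force: 0.0
```

Run:
```python
from h import *
st(); c=snap('wrist','w3'); print(proj(c,[.436,-.0815,.09]))
im=cv2.imread('pics/w3.png');cv2.imwrite('pics/c3.png',im[150:384,120:400])
```

```text
t 2.28 tcp [ 0.4318 -0.0844  0.1088] yaw -0.03 tilt [-0.41  0.12] F [-1.67 -0.7   0.75] w 0.0878 gf 0.0
[255.73669694 207.37624595]
```

View pics/c3.png

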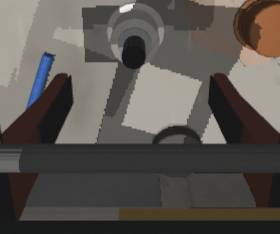

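The handle top is at about (253,207), as predicted to within 2 mm. I'll go down and grip.

>>> send_rows([
  {"xyz": [0.2,-0.4,0],"angular": [0,0,0]},
  {"xyz": [0,0,2.5],"angular": [0,0,0]},
  {"xyz": [0,0,2.5],"angular": [0,0,0]},
  {"xyz": [0,0,0],"angular": [0,0,0]},
  {"xyz": [0,0,0],"angular": [0,0,0]},
])

```text
t: 2.75
eef_pos: [0.4375, -0.0807, 0.0627]
orientation: [-0.0, 1.0, -0.0, -0.0]
ft_force: [0.6, 0.5, 0.1]
grip_width: 0.0878
gripper_force: 0.0
```

>>> send_rows([
  {"xyz": [0,0,0],"angular": [0,0,0]},
  {"xyz": [0,0,0],"angular": [0,0,0]},
  {"xyz": [0,0,0],"angular": [0,0,0]},
])

```text
t: 3.0
eef_pos: [0.4387, -0.0809, 0.0635]
orientation: [0.0, 1.0, 0.0, 0.001]
ft_force: [-0.6, -0.0, -0.1]
grip_width: 0.0881
gripper_force: 0.0
```

>>> send_rows([
  {"xyz": [-0.2,0,0.4],"angular": [0,0,0]},
  {"xyz": [0,0,0],"angular": [0,0,0]},
  {"xyz": [0,0,0],"angular": [0,0,0]},
])

```text
t: 3.25
eef_pos: [0.4351, -0.0803, 0.0581]
orientation: [-0.0, 1.0, 0.0, -0.0]
ft_force: [0.2, 0.2, -0.5]
grip_width: 0.088
gripper_force: 0.0
```

>>> send_rows([
  {"xyz": [0,0,0],"angular": [0,0,0]},
  {"xyz": [0,0,0],"angular": [0,0,0]},
  {"xyz": [0,0,0],"angular": [0,0,0]},
  {"xyz": [0,0,0],"angular": [0,0,0]},
  {"xyz": [0,0,0],"angular": [0,0,0]},
], jaw=255, grip_force=25)

```text
t: 3.67
eef_pos: [0.4354, -0.0804, 0.058]
orientation: [-0.0, 1.0, 0.0, -0.0]
ft_force: [0.1, -1.5, -0.8]
grip_width: 0.0577
gripper_force: 0.0
```

>>> send_rows([
  {"xyz": [0,0,0],"angular": [0,0,0]},
  {"xyz": [0,0,0],"angular": [0,0,0]},
  {"xyz": [0,0,0],"angular": [0,0,0]},
  {"xyz": [0,0,0],"angular": [0,0,0]},
  {"xyz": [0,0,0],"angular": [0,0,0]},
])

```text
t: 4.08
eef_pos: [0.4354, -0.0805, 0.0581]
orientation: [-0.0, 1.0, 0.0, -0.0]
ft_force: [-0.4, -0.2, -0.1]
grip_width: 0.0244
gripper_force: 0.0
```

>>> send_rows([
  {"xyz": [0,0,0],"angular": [0,0,0]},
  {"xyz": [0,0,0],"angular": [0,0,0]},
  {"xyz": [0,0,0],"angular": [0,0,0]},
  {"xyz": [0,0,0],"angular": [0,0,0]},
])

```text
t: 4.42
eef_pos: [0.4354, -0.0803, 0.0581]
orientation: [-0.0, 1.0, 0.0, -0.0]
ft_force: [0.6, 1.3, 0.4]
grip_width: 0.0176
gripper_force: 25.0
```

>>> send_rows([
  {"xyz": [0,0,-1.5],"angular": [0,0,0]},
  {"xyz": [0,0,-2],"angular": [0,0,0]},
  {"xyz": [0,0,-2],"angular": [0,0,0]},
  {"xyz": [0,0,-2],"angular": [0,0,0]},
  {"xyz": [0,0,0],"angular": [0,0,0]},
])

```text
t: 4.83
eef_pos: [0.4378, -0.0814, 0.136]
orientation: [0.001, 1.0, 0.0, 0.003]
ft_force: [0.8, -0.4, -1.3]
grip_width: 0.0174
gripper_force: 25.0
```

Run:
```python
from h import *
st(); c=snap('wrist','w4')
```

```text
t 4.83 tcp [ 0.4378 -0.0814  0.136 ] yaw 0.04 tilt [ 0.32 -0.12] F [ 0.75 -0.44 -1.28] w 0.0174 gf 25.0
```

View pics/w4.png

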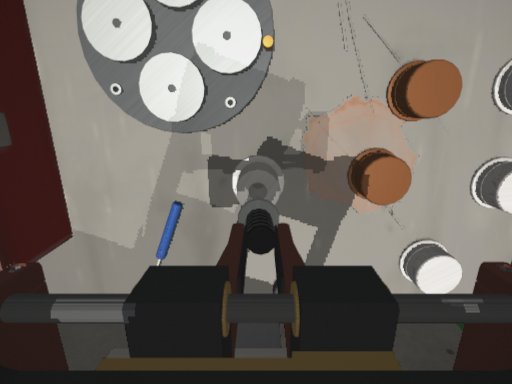

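The probe came out cleanly. In this view the empty holder's bore is at about (258,180), and the seat dots are at (226,35) for seat 1, (171,88) for seat 4 and (117,22) for seat 3.

Run:
```python
from h import *
c=load('w4'); t=load('top0')
for n,u,v in(('s1',226,35),('s4',171,88),('s3',117,22)): print(n,ray(c,u,v,.023))
print('holder',ray(c,258,180,.048))
im=cv2.imread('pics/top0.png'); g=im.max(2)
# fit top-view: seats in plate frame
P=np.array([[38,38],[-38,38],[-38,-38],[38,-38]])/1000
px=[(210.5,177.8),(192.5,155.6),(169.5,173.8),(187.6,196.5)]
Q=np.array([ray(t,u,v,.023)[:2] for u,v in px]); C=Q.mean(0)
z=(Q-C)@[1,1j]; p=P@[1,1j]; a=(z*p.conj()).sum()/(abs(p)**2).sum(); print('centre',C,'scale',abs(a),'ang',np.degrees(np.angle(a)))
a/=abs(a); f=p*a; print(np.c_[f.real+C[0],f.imag+C[1]]); print('pin',C+[((.066+.066j)*a).real,((.066+.066j)*a).imag], ray(t,226.4,179.6,.026))
```

```text
s1 [ 0.58833521 -0.04866444  0.023     ]
s4 [0.53943774 0.00985112 0.023     ]
s3 [0.59949957 0.05674405 0.023     ]
holder [ 0.44781232 -0.08000544  0.048     ]
centre [0.59324407 0.00605013] scale 0.9986372238033264 ang -141.15700524017058
[[ 5.87480262e-01 -4.73799929e-02]
 [ 6.46674196e-01  2.86329293e-04]
 [ 5.99007873e-01  5.94802625e-02]
 [ 5.39813940e-01  1.18139403e-02]]
pin [ 0.58323325 -0.08674956] [ 0.58239406 -0.08847386  0.026     ]
```

Run:
```python
from h import *
c=load('w4'); print('pred',proj(c,[.4378,-.0814,.168]),proj(c,[.4378,-.0814,.126]),proj(c,[.436,-.0805,.048]))
st(); t=snap('top','t5'); im=cv2.imread('pics/w4.png'); im2=cv2.imread('pics/t5.png')
a=cv2.resize(im[130:270,200:320],None,fx=4,fy=4,interpolation=cv2.INTER_CUBIC)
b=cv2.resize(im2[200:270,190:256],None,fx=6,fy=8); b=cv2.resize(b,(320,560))
cv2.imwrite('pics/c5.png',np.hstack([a,b])); print(proj(t,[.436,-.0805,.048]))
```

```text
pred [259.11518838 240.69355412] [259.2223852  216.49567696] [258.49025799 190.88495506]
t 4.88 tcp [ 0.437  -0.0811  0.1344] yaw 0.03 tilt [ 0.23 -0.09] F [-0.14 -0.1  -1.22] w 0.0175 gf 25.0
[222.68315338 236.93253334]
```

View pics/c5.png

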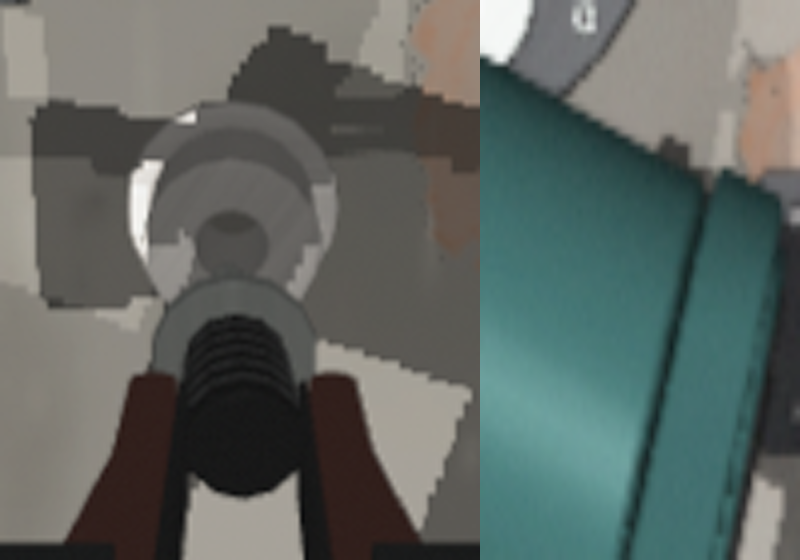

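The bore centre is at (258.2,190.8) against a predicted (258.5,190.9), so the holder hasn't moved and the probe sits on the tool axis. On to seat 1.

>>> send_rows([
  {"xyz": [3,-0.65,0],"angular": [0,0,0]},
  {"xyz": [3,-0.65,0],"angular": [0,0,0]},
  {"xyz": [3,-0.65,0],"angular": [0,0,0]},
  {"xyz": [3,-0.65,0],"angular": [0,0,0]},
  {"xyz": [3,-0.7,0],"angular": [0,0,0]},
])

```text
t: 5.35
eef_pos: [0.5854, -0.0468, 0.1308]
orientation: [-0.0, 1.0, 0.0, -0.002]
ft_force: [1.1, -0.9, -1.1]
grip_width: 0.0175
gripper_force: 25.0
```

>>> send_rows([
  {"xyz": [0,0,0],"angular": [0,0,0]},
  {"xyz": [0,0,1.5],"angular": [0,0,0]},
  {"xyz": [0,0,1.5],"angular": [0,0,0]},
  {"xyz": [0,0,0],"angular": [0,0,0]},
  {"xyz": [0,0,0],"angular": [0,0,0]},
])

```text
t: 5.77
eef_pos: [0.5831, -0.0471, 0.1009]
orientation: [-0.0, 1.0, 0.0, -0.002]
ft_force: [-0.2, -0.0, -1.5]
grip_width: 0.0176
gripper_force: 25.0
```

>>> send_rows([
  {"xyz": [0,0,0],"angular": [0,0,0]},
  {"xyz": [0,0,0],"angular": [0,0,0]},
])

```text
t: 5.93
eef_pos: [0.5856, -0.0476, 0.1035]
orientation: [0.0, 1.0, 0.0, 0.0]
ft_force: [0.6, 0.3, -1.6]
grip_width: 0.017
gripper_force: 25.0
```

Run:
```python
from h import *
st(); c=snap('wrist','w6'); st()
```

```text
t 5.93 tcp [ 0.5856 -0.0476  0.1035] yaw 0.01 tilt [ 0.04 -0.  ] F [ 0.56  0.32 -1.57] w 0.017 gf 25.0
t 5.98 tcp [ 0.5858 -0.0476  0.1037] yaw 0.01 tilt [ 0.07 -0.01] F [-0.56  0.06 -0.8 ] w 0.0175 gf 25.0
```

View pics/w6.png

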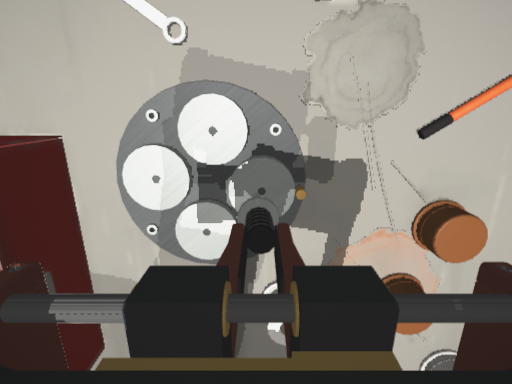

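The wrist view shows all four seat dots: seat 1 (262,191), seat 2 (213,130), seat 3 (156,179), seat 4 (207,232). The probe is over seat 1.

Run:
```python
from h import *
c=load('w6')
for u,v in((262,191),(213,130),(156,179),(207,232)): print(ray(c,u,v,.024))
```

```text
[ 0.58574562 -0.05016378  0.024     ]
[ 0.64672313 -0.00307859  0.024     ]
[0.5983613  0.05683603 0.024     ]
[0.53996043 0.00862    0.024     ]
```

>>> send_rows([
  {"xyz": [0.15,0,0.9],"angular": [0,0,0]},
  {"xyz": [0,0,0.9],"angular": [0,0,0]},
  {"xyz": [0,0,0],"angular": [0,0,0]},
  {"xyz": [0,0,0],"angular": [0,0,0]},
  {"xyz": [0,0,0],"angular": [0,0,0]},
])

```text
t: 6.4
eef_pos: [0.5867, -0.0473, 0.0848]
orientation: [-0.0, 1.0, 0.0, -0.0]
ft_force: [0.4, 0.6, -1.3]
grip_width: 0.0173
gripper_force: 25.0
```

>>> send_rows([
  {"xyz": [0,0,0.4],"angular": [0,0,0]},
  {"xyz": [0,0,0],"angular": [0,0,0]},
  {"xyz": [0,0,0],"angular": [0,0,0]},
])

```text
t: 6.65
eef_pos: [0.587, -0.0474, 0.0811]
orientation: [0.0, 1.0, 0.0, 0.0]
ft_force: [-0.5, 0.2, 0.6]
grip_width: 0.0176
gripper_force: 25.0
```

>>> send_rows([
  {"xyz": [0,0,0.4],"angular": [0,0,0]},
  {"xyz": [0,0,0],"angular": [0,0,0]},
  {"xyz": [0,0,0],"angular": [0,0,0]},
])

```text
t: 6.9
eef_pos: [0.5869, -0.0474, 0.0771]
orientation: [-0.0, 1.0, 0.0, 0.0]
ft_force: [0.0, -0.6, 1.4]
grip_width: 0.0176
gripper_force: 25.0
```

Run:
```python
from h import *
st()
```

```text
t 6.9 tcp [ 0.5869 -0.0474  0.0771] yaw 0.02 tilt [0. 0.] F [ 0.01 -0.65  1.37] w 0.0176 gf 25.0
```

>>> send_rows([
  {"xyz": [0,0,-1.3],"angular": [0,0,0]},
  {"xyz": [0,0,-1.3],"angular": [0,0,0]},
  {"xyz": [2,-1.6,0],"angular": [0,0,0]},
  {"xyz": [2,-1.5,0],"angular": [0,0,0]},
  {"xyz": [2,-1.5,0],"angular": [0,0,0]},
])

```text
t: 7.32
eef_pos: [0.6474, -0.001, 0.1034]
orientation: [-0.0, 1.0, -0.0, 0.0]
ft_force: [0.1, -0.6, -0.3]
grip_width: 0.0176
gripper_force: 25.0
```

>>> send_rows([
  {"xyz": [0,0,0],"angular": [0,0,0]},
  {"xyz": [0,0,0],"angular": [0,0,0]},
  {"xyz": [0,0,0],"angular": [0,0,0]},
  {"xyz": [0,0,0.9],"angular": [0,0,0]},
  {"xyz": [0,0,0.9],"angular": [0,0,0]},
])

```text
t: 7.73
eef_pos: [0.6464, -0.002, 0.0848]
orientation: [0.0, 1.0, -0.0, 0.0]
ft_force: [-1.0, 0.0, -1.9]
grip_width: 0.0174
gripper_force: 25.0
```

>>> send_rows([
  {"xyz": [0,0,0],"angular": [0,0,0]},
  {"xyz": [0,0,0.4],"angular": [0,0,0]},
  {"xyz": [0,0,0],"angular": [0,0,0]},
  {"xyz": [0,0,0],"angular": [0,0,0]},
  {"xyz": [0,0,0],"angular": [0,0,0]},
])

```text
t: 8.15
eef_pos: [0.647, -0.0015, 0.0812]
orientation: [-0.0, 1.0, 0.0, 0.0]
ft_force: [-0.3, -0.5, -1.9]
grip_width: 0.0175
gripper_force: 25.0
```

>>> send_rows([
  {"xyz": [0,0,0.4],"angular": [0,0,0]},
  {"xyz": [0,0,0],"angular": [0,0,0]},
  {"xyz": [0,0,0],"angular": [0,0,0]},
])

```text
t: 8.4
eef_pos: [0.6469, -0.0014, 0.0771]
orientation: [0.0, 1.0, 0.0, 0.0]
ft_force: [0.4, -0.7, -0.6]
grip_width: 0.0174
gripper_force: 25.0
```

>>> send_rows([
  {"xyz": [0,0,0.3],"angular": [0,0,0]},
  {"xyz": [0,0,0],"angular": [0,0,0]},
  {"xyz": [0,0,0],"angular": [0,0,0]},
])

```text
t: 8.65
eef_pos: [0.6469, -0.0013, 0.0741]
orientation: [-0.0, 1.0, 0.0, 0.0]
ft_force: [0.1, 0.5, 0.6]
grip_width: 0.0173
gripper_force: 25.0
```

Seat 2 is lower, with contact about 6 mm further down. Seat 3 next.

>>> send_rows([
  {"xyz": [0,0,-1.4],"angular": [0,0,0]},
  {"xyz": [0,0,-1.5],"angular": [0,0,0]},
  {"xyz": [-1.6,-2,0],"angular": [0,0,0]},
  {"xyz": [-1.6,-2,0],"angular": [0,0,0]},
  {"xyz": [-1.6,-1.9,0],"angular": [0,0,0]},
])

```text
t: 9.07
eef_pos: [0.5985, 0.0581, 0.1032]
orientation: [-0.0, 1.0, -0.0, 0.0]
ft_force: [-1.2, 0.7, -2.9]
grip_width: 0.0174
gripper_force: 25.0
```

>>> send_rows([
  {"xyz": [0,0,0],"angular": [0,0,0]},
  {"xyz": [0,0,0],"angular": [0,0,0]},
  {"xyz": [0,0,0],"angular": [0,0,0]},
  {"xyz": [0,0,0.9],"angular": [0,0,0]},
  {"xyz": [0,0,0.9],"angular": [0,0,0]},
])

```text
t: 9.48
eef_pos: [0.6003, 0.0569, 0.0849]
orientation: [0.0, 1.0, -0.0, 0.001]
ft_force: [-0.1, 0.7, -2.0]
grip_width: 0.0173
gripper_force: 25.0
```

>>> send_rows([
  {"xyz": [0,0,0],"angular": [0,0,0]},
  {"xyz": [0,0,0.4],"angular": [0,0,0]},
  {"xyz": [0,0,0],"angular": [0,0,0]},
  {"xyz": [0,0,0],"angular": [0,0,0]},
  {"xyz": [0,0,0],"angular": [0,0,0]},
])

```text
t: 9.9
eef_pos: [0.599, 0.0575, 0.0811]
orientation: [-0.0, 1.0, 0.0, 0.0]
ft_force: [0.6, 0.7, -0.7]
grip_width: 0.0173
gripper_force: 25.0
```

>>> send_rows([
  {"xyz": [0,0,0.4],"angular": [0,0,0]},
  {"xyz": [0,0,0],"angular": [0,0,0]},
  {"xyz": [0,0,0],"angular": [0,0,0]},
])

```text
t: 10.15
eef_pos: [0.5989, 0.0576, 0.0772]
orientation: [-0.0, 1.0, 0.0, 0.0]
ft_force: [-0.3, -0.2, 0.3]
grip_width: 0.0176
gripper_force: 25.0
```

>>> send_rows([
  {"xyz": [0,0,0.3],"angular": [0,0,0]},
  {"xyz": [0,0,0],"angular": [0,0,0]},
  {"xyz": [0,0,0],"angular": [0,0,0]},
])

```text
t: 10.4
eef_pos: [0.5989, 0.0577, 0.0741]
orientation: [-0.0, 1.0, 0.0, 0.0]
ft_force: [-0.6, 0.4, 0.4]
grip_width: 0.0174
gripper_force: 25.0
```

>>> send_rows([
  {"xyz": [0,0,-1.4],"angular": [0,0,0]},
  {"xyz": [0,0,-1.5],"angular": [0,0,0]},
  {"xyz": [-2,1.6,0],"angular": [0,0,0]},
  {"xyz": [-2,1.6,0],"angular": [0,0,0]},
  {"xyz": [-1.9,1.5,0],"angular": [0,0,0]},
])

```text
t: 10.82
eef_pos: [0.5391, 0.0102, 0.1032]
orientation: [0.0, 1.0, 0.001, 0.0]
ft_force: [0.3, -0.1, -1.5]
grip_width: 0.0175
gripper_force: 25.0
```

>>> send_rows([
  {"xyz": [0,0,0],"angular": [0,0,0]},
  {"xyz": [0,0,0],"angular": [0,0,0]},
  {"xyz": [0,0,0],"angular": [0,0,0]},
  {"xyz": [0,0,0.9],"angular": [0,0,0]},
  {"xyz": [0,0,0.9],"angular": [0,0,0]},
])

```text
t: 11.23
eef_pos: [0.5415, 0.011, 0.0849]
orientation: [-0.0, 1.0, 0.0, 0.001]
ft_force: [0.2, -0.2, -1.6]
grip_width: 0.0172
gripper_force: 25.0
```

>>> send_rows([
  {"xyz": [0,0,0],"angular": [0,0,0]},
  {"xyz": [0,0,0.4],"angular": [0,0,0]},
  {"xyz": [0,0,0],"angular": [0,0,0]},
  {"xyz": [0,0,0],"angular": [0,0,0]},
  {"xyz": [0,0,0],"angular": [0,0,0]},
])

```text
t: 11.65
eef_pos: [0.5401, 0.0107, 0.0811]
orientation: [-0.0, 1.0, 0.0, 0.0]
ft_force: [-1.1, 0.7, -2.0]
grip_width: 0.0175
gripper_force: 25.0
```

>>> send_rows([
  {"xyz": [0,0,0.4],"angular": [0,0,0]},
  {"xyz": [0,0,0],"angular": [0,0,0]},
  {"xyz": [0,0,0],"angular": [0,0,0]},
])

```text
t: 11.9
eef_pos: [0.5398, 0.0106, 0.077]
orientation: [-0.0, 1.0, 0.0, -0.0]
ft_force: [-0.4, -0.8, -1.0]
grip_width: 0.0172
gripper_force: 25.0
```

>>> send_rows([
  {"xyz": [0,0,0.3],"angular": [0,0,0]},
  {"xyz": [0,0,0],"angular": [0,0,0]},
  {"xyz": [0,0,0],"angular": [0,0,0]},
])

```text
t: 12.15
eef_pos: [0.5399, 0.0106, 0.0741]
orientation: [-0.0, 1.0, 0.0, 0.0]
ft_force: [0.0, -0.3, -0.7]
grip_width: 0.0175
gripper_force: 25.0
```

>>> send_rows([
  {"xyz": [0,0,0],"angular": [0,0,0]},
  {"xyz": [0,0,0],"angular": [0,0,0]},
  {"xyz": [0,0,0],"angular": [0,0,0]},
])

```text
t: 12.4
eef_pos: [0.54, 0.0106, 0.0742]
orientation: [-0.0, 1.0, 0.0, 0.0]
ft_force: [-0.0, 0.6, 0.3]
grip_width: 0.0173
gripper_force: 25.0
```

Run:
```python
from h import *
for i in range(6): s=st(); read_camera('top')
```

```text
t 12.4 tcp [0.54   0.0106 0.0742] yaw 0.02 tilt [0.01 0.  ] F [-0.01  0.61  0.34] w 0.0173 gf 25.0
t 12.45 tcp [0.54   0.0106 0.0742] yaw 0.03 tilt [0.01 0.  ] F [-0.45 -0.42  0.46] w 0.0175 gf 25.0
t 12.5 tcp [0.54   0.0106 0.0742] yaw 0.02 tilt [0.01 0.  ] F [0.4  0.54 0.85] w 0.0172 gf 25.0
t 12.55 tcp [0.5399 0.0106 0.0741] yaw 0.02 tilt [0.01 0.01] F [-0.08 -0.09  0.4 ] w 0.017 gf 25.0
t 12.6 tcp [0.5399 0.0106 0.0742] yaw 0.02 tilt [0.01 0.  ] F [-0.48 -0.11  0.08] w 0.0176 gf 25.0
t 12.65 tcp [0.5399 0.0106 0.0741] yaw 0.02 tilt [0.01 0.  ] F [-0.61 -0.19  1.05] w 0.0175 gf 25.0
```

Contacts put the seat tops at about 28, 23, 24 and 22 mm, so seat 1 is the highest. Now back to the holder, checking where it stands first.

>>> send_rows([
  {"xyz": [0,0,-2],"angular": [0,0,0]},
  {"xyz": [0,0,-2],"angular": [0,0,0]},
  {"xyz": [0,0,-2],"angular": [0,0,0]},
  {"xyz": [-2,1.8,0],"angular": [0,0,0]},
  {"xyz": [-2,1.8,0],"angular": [0,0,0]},
])

```text
t: 13.12
eef_pos: [0.5015, -0.0255, 0.1353]
orientation: [0.0, 1.0, 0.001, 0.002]
ft_force: [0.3, -0.7, -1.7]
grip_width: 0.0177
gripper_force: 25.0
```

>>> send_rows([
  {"xyz": [-2,1.8,0],"angular": [0,0,0]},
  {"xyz": [-2,1.8,0],"angular": [0,0,0]},
  {"xyz": [-2.3,1.9,0],"angular": [0,0,0]},
  {"xyz": [0,0,0],"angular": [0,0,0]},
  {"xyz": [0,0,0],"angular": [0,0,0]},
])

```text
t: 13.53
eef_pos: [0.4357, -0.0809, 0.1339]
orientation: [-0.0, 1.0, -0.001, -0.0]
ft_force: [0.5, -0.7, -1.0]
grip_width: 0.0177
gripper_force: 25.0
```

>>> send_rows([
  {"xyz": [0,0,0],"angular": [0,0,0]},
  {"xyz": [0,0,0],"angular": [0,0,0]},
])

```text
t: 13.7
eef_pos: [0.4379, -0.0802, 0.1342]
orientation: [-0.0, 1.0, 0.0, 0.0]
ft_force: [0.9, 0.2, -1.2]
grip_width: 0.0174
gripper_force: 25.0
```

Run:
```python
from h import *
s=st(); c=snap('wrist','w7'); st(); print(proj(c,[.4358,-.0805,.048]))
im=cv2.imread('pics/w7.png'); cv2.imwrite('pics/c7.png',cv2.resize(im[110:260,160:360],None,fx=4,fy=4,interpolation=cv2.INTER_CUBIC))
```

```text
t 13.7 tcp [ 0.4379 -0.0802  0.1342] yaw 0.05 tilt [0.05 0.01] F [ 0.88  0.2  -1.2 ] w 0.0174 gf 25.0
t 13.75 tcp [ 0.4379 -0.0801  0.1341] yaw 0.07 tilt [0.04 0.01] F [ 0.02  0.29 -1.45] w 0.0178 gf 25.0
[259.80831407 191.28658639]
```

View pics/c7.png

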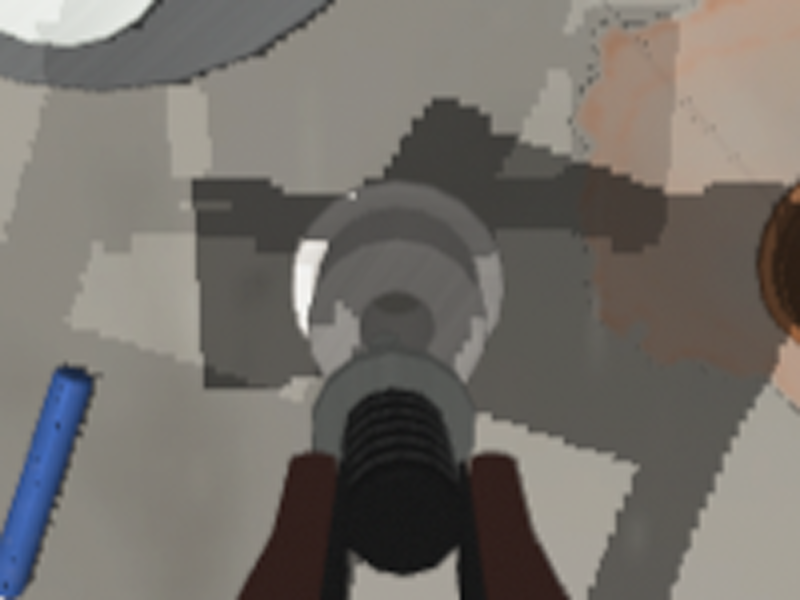

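The bore is at (259.3,191.2) against a predicted (259.8,191.3), so the holder hasn't moved. I've viewed 9 pictures. Centring next, then down.

>>> send_rows([
  {"xyz": [-0.25,0,0],"angular": [0,0,0]},
  {"xyz": [0,0,1],"angular": [0,0,0]},
  {"xyz": [0,0,1],"angular": [0,0,0]},
  {"xyz": [0,0,0],"angular": [0,0,0]},
  {"xyz": [0,0,0],"angular": [0,0,0]},
])

```text
t: 14.17
eef_pos: [0.4341, -0.0799, 0.1137]
orientation: [-0.0, 1.0, 0.001, -0.001]
ft_force: [0.5, 0.5, -1.9]
grip_width: 0.0169
gripper_force: 25.0
```

>>> send_rows([
  {"xyz": [0,0,0],"angular": [0,0,0]},
  {"xyz": [0,0,0],"angular": [0,0,0]},
  {"xyz": [0,0,0],"angular": [0,0,0]},
])

```text
t: 14.42
eef_pos: [0.4349, -0.0805, 0.1145]
orientation: [0.0, 1.0, 0.0, 0.0]
ft_force: [-0.7, 0.1, -1.5]
grip_width: 0.0176
gripper_force: 25.0
```

>>> send_rows([
  {"xyz": [0.05,0,0.8],"angular": [0,0,0]},
  {"xyz": [0,0,0.8],"angular": [0,0,0]},
  {"xyz": [0,0,0.4],"angular": [0,0,0]},
  {"xyz": [0,0,0],"angular": [0,0,0]},
  {"xyz": [0,0,0],"angular": [0,0,0]},
])

```text
t: 14.83
eef_pos: [0.4343, -0.0803, 0.0935]
orientation: [-0.0, 1.0, 0.0, -0.001]
ft_force: [0.1, -0.6, -0.4]
grip_width: 0.0174
gripper_force: 25.0
```

>>> send_rows([
  {"xyz": [0,0,0.6],"angular": [0,0,0]},
  {"xyz": [0,0,0.6],"angular": [0,0,0]},
  {"xyz": [0,0,0.6],"angular": [0,0,0]},
  {"xyz": [0,0,0],"angular": [0,0,0]},
  {"xyz": [0,0,0],"angular": [0,0,0]},
])

```text
t: 15.25
eef_pos: [0.4344, -0.0802, 0.0755]
orientation: [-0.0, 1.0, 0.0, -0.001]
ft_force: [0.8, 0.0, -1.1]
grip_width: 0.0176
gripper_force: 25.0
```

>>> send_rows([
  {"xyz": [0,0,0.6],"angular": [0,0,0]},
  {"xyz": [0,0,0.6],"angular": [0,0,0]},
  {"xyz": [0,0,0.3],"angular": [0,0,0]},
  {"xyz": [0,0,0],"angular": [0,0,0]},
  {"xyz": [0,0,0],"angular": [0,0,0]},
])

```text
t: 15.67
eef_pos: [0.4347, -0.0803, 0.0608]
orientation: [-0.0, 1.0, 0.0, -0.0]
ft_force: [0.4, -0.1, -1.0]
grip_width: 0.0177
gripper_force: 25.0
```

Smooth so far. Another 2.5 mm down, then release.

>>> send_rows([
  {"xyz": [0,0,0.15],"angular": [0,0,0]},
  {"xyz": [0,0,0.1],"angular": [0,0,0]},
  {"xyz": [0,0,0],"angular": [0,0,0]},
  {"xyz": [0,0,0],"angular": [0,0,0]},
  {"xyz": [0,0,0],"angular": [0,0,0]},
])

```text
t: 16.08
eef_pos: [0.435, -0.0804, 0.0587]
orientation: [-0.0, 1.0, 0.0, 0.0]
ft_force: [0.1, -0.2, -0.3]
grip_width: 0.0179
gripper_force: 25.0
```

>>> send_rows([
  {"xyz": [0,0,0],"angular": [0,0,0]},
  {"xyz": [0,0,0],"angular": [0,0,0]},
  {"xyz": [0,0,0],"angular": [0,0,0]},
  {"xyz": [0,0,0],"angular": [0,0,0]},
  {"xyz": [0,0,0],"angular": [0,0,0]},
], jaw=0)

```text
t: 16.5
eef_pos: [0.435, -0.0805, 0.0586]
orientation: [-0.0, 1.0, 0.0, 0.0]
ft_force: [0.1, 0.3, 0.1]
grip_width: 0.0475
gripper_force: 0.0
```

>>> send_rows([
  {"xyz": [0,0,0],"angular": [0,0,0]},
  {"xyz": [0,0,0],"angular": [0,0,0]},
  {"xyz": [0,0,0],"angular": [0,0,0]},
  {"xyz": [0,0,0],"angular": [0,0,0]},
  {"xyz": [0,0,0],"angular": [0,0,0]},
])

```text
t: 16.92
eef_pos: [0.4349, -0.0804, 0.0586]
orientation: [-0.0, 1.0, 0.0, 0.0]
ft_force: [0.4, -0.6, 0.2]
grip_width: 0.0809
gripper_force: 0.0
```

>>> send_rows([
  {"xyz": [0,0,-2],"angular": [0,0,0]},
  {"xyz": [0,0,-3],"angular": [0,0,0]},
  {"xyz": [0,0,-4],"angular": [0,0,0]},
  {"xyz": [0,0,-4],"angular": [0,0,0]},
  {"xyz": [0,0,0],"angular": [0,0,0]},
])

```text
t: 17.33
eef_pos: [0.4397, -0.0821, 0.1953]
orientation: [0.002, 1.0, 0.0, 0.006]
ft_force: [2.2, -0.5, 0.1]
grip_width: 0.0882
gripper_force: 0.0
```

Run:
```python
from h import *
s=st(); c=snap('wrist','w8'); print(proj(c,[.435,-.0805,.09]),proj(c,[.435,-.0805,.054]))
```

```text
t 17.33 tcp [ 0.4397 -0.0821  0.1953] yaw 0.03 tilt [ 0.66 -0.23] F [ 2.19 -0.48  0.08] w 0.0882 gf 0.0
[257.78777063 189.59628004] [257.92506701 181.79768743]
```

View pics/w8.png

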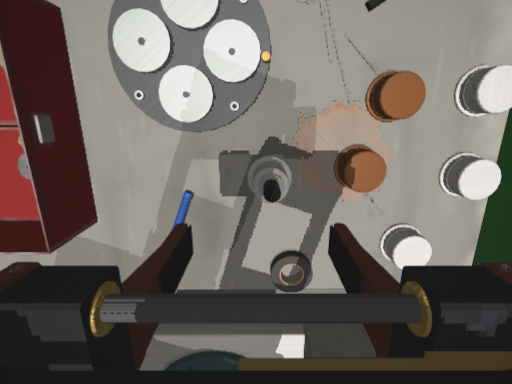

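The handle top appears at (272,188), about 14 px right of the prediction. I'll check whether it's tilted, was knocked, or the arm is only swaying.

>>> send_rows([
  {"xyz": [0,0,0],"angular": [0,0,0]},
  {"xyz": [0,0,0],"angular": [0,0,0]},
  {"xyz": [0,0,0],"angular": [0,0,0]},
  {"xyz": [0,0,0],"angular": [0,0,0]},
])

```text
t: 17.72
eef_pos: [0.4337, -0.08, 0.187]
orientation: [-0.001, 1.0, 0.0, -0.002]
ft_force: [0.2, 0.6, -0.4]
grip_width: 0.0882
gripper_force: 0.0
```

Run:
```python
from h import *
s=st(); c=snap('wrist','w9'); print(proj(c,[.435,-.0805,.09]),proj(c,[.435,-.0805,.054]),proj(c,[.5865,-.0485,.028]))
im=cv2.imread('pics/w9.png'); cv2.imwrite('pics/c9.png',cv2.resize(im[140:215,215:315],None,fx=8,fy=8,interpolation=cv2.INTER_CUBIC))
```

```text
t 17.72 tcp [ 0.4337 -0.08    0.187 ] yaw 0.02 tilt [-0.18  0.07] F [ 0.18  0.56 -0.37] w 0.0882 gf 0.0
[260.05001677 185.01969764] [260.11148255 177.03122165] [231.95032586  41.59942263]
```

View pics/c9.png

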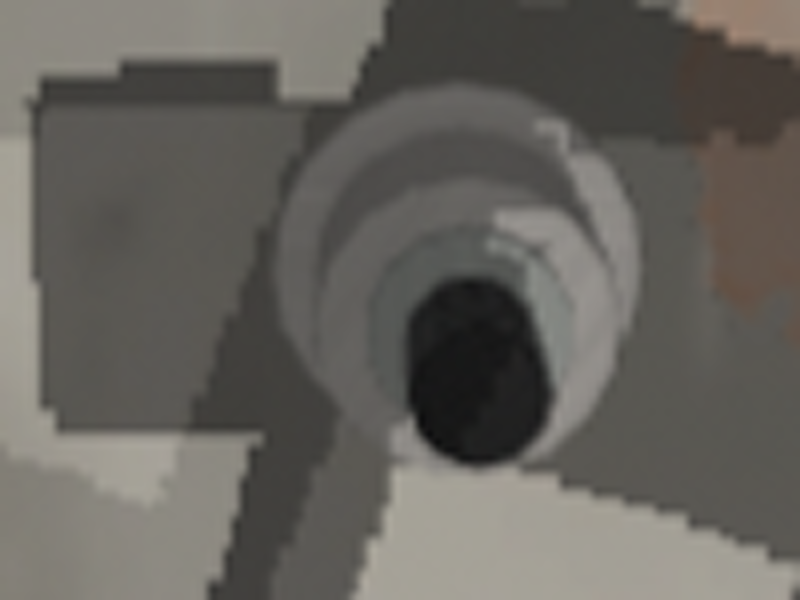

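The probe stands upright with its collar seated. The holder, with the probe in it, has just been knocked about 16 mm toward -y, which is harmless. Now the cups.

```bash
cat >> h.py <<'E'
def discs(f,z,box=None,amin=200,th=200):
    c=load(f); im=c['frame']; g=im.min(2); m=((g>th)&(im.max(2).astype(int)-g<30)).astype(np.uint8)
    m=cv2.morphologyEx(m,cv2.MORPH_OPEN,np.ones((5,5)))
    cs,_=cv2.findContours(m,cv2.RETR_EXTERNAL,cv2.CHAIN_APPROX_NONE)
    for k in cs:
        if cv2.contourArea(k)<amin: continue
        (u,v),(a,b),_=cv2.fitEllipse(cv2.convexHull(k)); 
        print('px',round(u,1),round(v,1),'ax',round(a,1),round(b,1),'at',np.round(ray(c,u,v,z),4))
E
python3 - <<'E'
from h import *
discs('w9',.038); discs('w2',.038); print('top');discs('top0',.038)
c=load('w6'); g=c['frame'].max(2)
k=g[184:199,254:270].astype(float); print(k.astype(int)[::1])
print(ray(c,262,191,.028))
E
```

```text
px 294.0 343.5 ax 25.6 33.5 at [ 0.1667 -0.1328  0.038 ]
px 418.3 250.7 ax 32.8 39.9 at [ 0.327  -0.2978  0.038 ]
px 489.7 174.9 ax 36.4 46.1 at [ 0.434  -0.3698  0.038 ]
px 510.2 81.4 ax 37.5 48.1 at [ 0.5437 -0.3664  0.038 ]
px 185.1 85.2 ax 53.9 59.7 at [0.5396 0.0058 0.038 ]
px 232.9 39.8 ax 58.3 65.0 at [ 0.5862 -0.0505  0.038 ]
px 189.2 -3.7 ax 38.3 48.7 at [ 0.6274 -0.0056  0.038 ]
px 138.9 29.3 ax 56.4 66.9 at [0.5965 0.0515 0.038 ]
px 279.7 341.8 ax 22.9 40.2 at [ 0.1517 -0.1392  0.038 ]
px 398.5 240.4 ax 33.2 39.6 at [ 0.3269 -0.2983  0.038 ]
px 467.9 163.9 ax 36.8 46.0 at [ 0.4339 -0.37    0.038 ]
px 489.7 68.2 ax 41.7 53.4 at [ 0.5451 -0.3704  0.038 ]
px 163.5 72.9 ax 53.4 60.6 at [0.5387 0.0044 0.038 ]
px 209.9 27.4 ax 58.0 65.2 at [ 0.5854 -0.0515  0.038 ]
px 117.3 18.7 ax 55.5 61.4 at [0.5934 0.0496 0.038 ]
top
px 242.4 367.6 ax 34.4 51.4 at [ 0.1209 -0.1275  0.038 ]
px 310.3 280.9 ax 21.5 21.8 at [ 0.3263 -0.2967  0.038 ]
px 337.9 237.2 ax 21.0 21.4 at [ 0.4333 -0.3684  0.038 ]
px 187.7 196.6 ax 25.1 25.7 at [0.5381 0.0092 0.038 ]
px 336.9 193.0 ax 20.3 21.4 at [ 0.54
[... 693 characters left out ...]
3 103  97  71  53  54  53  53  53  63  88 103 102 102 102]
 [103 104 103  94  56  53  53  53  53  54  56  77 102 102 103 103]
 [103 103 102  94  52  53  53  53  53  53  53  69 101 102 104 103]
 [102  97  98  92  65  53  52  53  53  52  55  74 103 103 102 102]
 [ 96  92  92  89  80  55  52  53  53  54  68  93 103 102 101 102]
 [ 94  94  91  86  90  78  73  59  62  74  93 103 102 101 102 102]
 [ 93  94  89  85  87  89  91  88  90  96 102 102 102 101 102 102]
 [ 88  88  86  84  84  89  91 106 118 100 101 101 101 102 103 103]
 [ 87  87  87  86  86  87  86  97 106  91  92  94  96 101 102 102]
 [ 88  90  95  99  98  96  92  89  85  84  85  86  88  92  98 101]]
[ 0.58693215 -0.05013773  0.028     ]
```

>>> send_rows([
  {"xyz": [1.4,3.6,0],"angular": [0,0,0]},
  {"xyz": [1.4,3.6,0],"angular": [0,0,0]},
  {"xyz": [1.4,3.6,0],"angular": [0,0,0]},
  {"xyz": [1.4,3.6,0],"angular": [0,0,0]},
  {"xyz": [1.4,3.6,0],"angular": [0,0,0]},
])

```text
t: 18.18
eef_pos: [0.505, -0.2619, 0.1875]
orientation: [-0.001, 1.0, 0.0, -0.001]
ft_force: [1.0, -0.0, 0.4]
grip_width: 0.0874
gripper_force: 0.0
```

>>> send_rows([
  {"xyz": [1.4,3.6,0],"angular": [0,0,0]},
  {"xyz": [1.4,3.6,0],"angular": [0,0,0]},
  {"xyz": [1.3,3.7,0],"angular": [0,0,0]},
  {"xyz": [0,0,3.5],"angular": [0,0,0]},
  {"xyz": [0,0,3.5],"angular": [0,0,0]},
])

```text
t: 18.6
eef_pos: [0.5484, -0.3737, 0.1186]
orientation: [0.002, 1.0, -0.001, 0.002]
ft_force: [0.3, -0.2, -0.6]
grip_width: 0.0879
gripper_force: 0.0
```

>>> send_rows([
  {"xyz": [0,0,0],"angular": [0,0,0]},
  {"xyz": [0,0,0],"angular": [0,0,0]},
  {"xyz": [0,0,0],"angular": [0,0,0]},
  {"xyz": [0,0,0],"angular": [0,0,0]},
  {"xyz": [0,0,0],"angular": [0,0,0]},
])

```text
t: 19.02
eef_pos: [0.5473, -0.37, 0.1209]
orientation: [0.001, 1.0, 0.0, 0.001]
ft_force: [-0.2, -0.8, 0.4]
grip_width: 0.0879
gripper_force: 0.0
```

Run:
```python
from h import *
s=st(); c=snap('wrist','w10'); discs('w10',.038); print(proj(c,[.545,-.3695,.038]))
im=cv2.imread('pics/w10.png'); cv2.imwrite('pics/c10.png',im)
```

```text
t 19.02 tcp [ 0.5473 -0.37    0.1209] yaw 0.06 tilt [ 0.16 -0.13] F [-0.16 -0.78  0.44] w 0.0879 gf 0.0
px 257.6 346.6 ax 50.5 87.3 at [ 0.3446 -0.3679  0.038 ]
px 252.7 244.6 ax 80.9 127.4 at [ 0.4852 -0.3628  0.038 ]
px 189.5 196.1 ax 26.4 49.7 at [ 0.5411 -0.2973  0.038 ]
px 163.5 155.2 ax 19.2 27.1 at [ 0.5838 -0.2746  0.038 ]
px 66.4 54.0 ax 15.1 32.0 at [ 0.6751 -0.1964  0.038 ]
px 52.0 34.8 ax 40.8 53.2 at [ 0.6905 -0.1867  0.038 ]
px 150.5 105.5 ax 253.4 357.3 at [ 0.6309 -0.267   0.038 ]
[258.81732655 192.50635702]
```

View pics/w10.png

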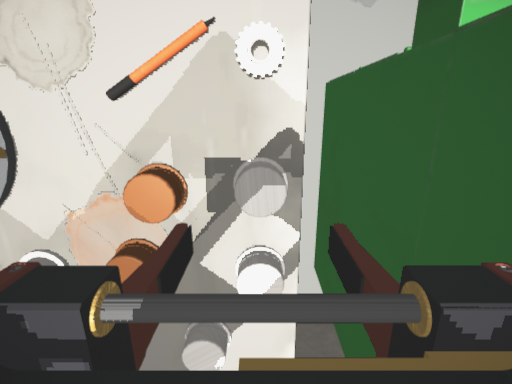

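The wrist view shows cup A's top disc at about (261,194), within 2 mm of the prediction. The tall green bin edge is at about (320,190), so I'll check its clearance from the outer finger before descending.

Run:
```python
from h import *
t=load('top0'); s=load('scene0')
for z in(-.2,-.1,0,.05,.1,.2,.3,.4):
    for v in(200,300): 
        p=ray(t,446,v,z); print(z,v,np.round(p,3),np.round(proj(s,p)),end=' ; ')
    print()
for f,us in(('w10',(312,320)),('w2',(490,486)),('w9',(505,))):
    c=load(f); im=c['frame'].astype(int); g=(im[...,1]>im[...,0]+20)&(im[...,1]>im[...,2]+20)
    for v in(120,190,230):
        u=np.where(g[v,200:])[0]
        if len(u): u=u[0]+200; print(f,u,v,'z0',np.round(ray(c,u,v,0),3),'z-.3',np.round(ray(c,u,v,-.3),3),'z.05',np.round(ray(c,u,v,.05),3))
```

```text
-0.2 200 [ 0.543 -0.766 -0.2  ] [151. 440.] ; -0.2 300 [ 0.235 -0.748 -0.2  ] [ 64. 372.] ; 
-0.1 200 [ 0.535 -0.715 -0.1  ] [150. 419.] ; -0.1 300 [ 0.253 -0.698 -0.1  ] [ 65. 353.] ; 
0 200 [ 0.528 -0.663  0.   ] [149. 394.] ; 0 300 [ 0.272 -0.648  0.   ] [ 66. 332.] ; 
0.05 200 [ 0.524 -0.637  0.05 ] [149. 380.] ; 0.05 300 [ 0.281 -0.623  0.05 ] [ 66. 320.] ; 
0.1 200 [ 0.52  -0.611  0.1  ] [148. 365.] ; 0.1 300 [ 0.29  -0.597  0.1  ] [ 67. 306.] ; 
0.2 200 [ 0.513 -0.559  0.2  ] [147. 330.] ; 0.2 300 [ 0.308 -0.547  0.2  ] [ 68. 276.] ; 
0.3 200 [ 0.505 -0.508  0.3  ] [146. 289.] ; 0.3 300 [ 0.327 -0.497  0.3  ] [ 69. 239.] ; 
0.4 200 [ 0.498 -0.456  0.4  ] [144. 238.] ; 0.4 300 [ 0.345 -0.447  0.4  ] [ 71. 194.] ; 
w10 324 120 z0 [ 0.616 -0.441  0.   ] z-.3 [ 0.606 -0.508 -0.3  ] z.05 [ 0.618 -0.43   0.05 ]
w10 319 190 z0 [ 0.537 -0.44   0.   ] z-.3 [ 0.45  -0.507 -0.3  ] z.05 [ 0.551 -0.429  0.05 ]
w10 317 230 z0 [ 0.485 -0.441  0.   ] z-.3 [ 0.349 -0.509 -0.3  ] z.05 [ 0.508 -0.43   0.05 ]
w2 493 120 z0 [ 0.486 -0.419  0.   ] z-.3 [ 0.476 -0.662 -0.3  ] z.05 [ 0.488 -0.379  0.05 ]
w2 476 190 z0 [ 0.389 -0.419  0.   ] z-.3 [ 0.302 -0.662 -0.3  ] z.05 [ 0.403 -0.379  0.05 ]
w2 467 230 z0 [ 0.326 -0.42   0.   ] z-.3 [ 0.19  -0.663 -0.3  ] z.05 [ 0.348 -0.379  0.05 ]
w9 502 190 z0 [ 0.403 -0.425  0.   ] z-.3 [ 0.314 -0.697 -0.3  ] z.05 [ 0.418 -0.379  0.05 ]
w9 488 230 z0 [ 0.341 -0.42   0.   ] z-.3 [ 0.203 -0.688 -0.3  ] z.05 [ 0.364 -0.375  0.05 ]
```

The bin wall is at about y=-0.60 with its rim near z=0.11, so it's clear of the gripper. Descending on cup A.

>>> send_rows([
  {"xyz": [-0.1,0.05,3],"angular": [0,0,0]},
  {"xyz": [0,0,2],"angular": [0,0,0]},
  {"xyz": [0,0,0],"angular": [0,0,0]},
  {"xyz": [0,0,0],"angular": [0,0,0]},
  {"xyz": [0,0,0],"angular": [0,0,0]},
])

```text
t: 19.48
eef_pos: [0.5459, -0.3705, 0.0702]
orientation: [0.001, 1.0, 0.0, 0.001]
ft_force: [0.3, 0.2, 0.2]
grip_width: 0.0877
gripper_force: 0.0
```

>>> send_rows([
  {"xyz": [0,0,0],"angular": [0,0,0]},
  {"xyz": [0,0,0],"angular": [0,0,0]},
  {"xyz": [0,0,0],"angular": [0,0,0]},
])

```text
t: 19.73
eef_pos: [0.5457, -0.3704, 0.0698]
orientation: [0.001, 1.0, 0.0, 0.001]
ft_force: [-0.1, 1.2, -1.2]
grip_width: 0.0873
gripper_force: 0.0
```

```bash
cat >> h.py <<'E'
def edges(f,P,r=70):
    """outline of cup top near predicted point P: row/col brightness edge positions along 4 rays"""
    c=load(f); g=cv2.cvtColor(c['frame'],cv2.COLOR_RGB2GRAY); m=cv2.Canny(g,25,60); u0,v0=proj(c,P); R=0.028; 
    # expected outline of the disc, search +-6 px along the radial for nearest edge, then fit ellipse and centre
    best=[]
    for a in np.linspace(0,2*np.pi,72,endpoint=False):
        q=proj(c,np.array(P)+[R*np.cos(a),R*np.sin(a),0]); d=q-[u0,v0]; L=np.hypot(*d); d/=L
        for k in sorted(np.arange(-7,7.5,.5),key=abs):
            x,y=np.round([u0,v0]+d*(L+k)).astype(int)
            if 0<=x<512 and 0<=y<384 and m[y,x]: best.append((x,y)); break
    b=np.array(best,float); W=np.array([ray(c,x,y,P[2])[:2] for x,y in b])
    A=np.c_[2*W,np.ones(len(W))]; ok=np.ones(len(W),bool)
    for i in range(5):
        s=np.linalg.lstsq(A[ok],(W**2).sum(1)[ok],rcond=None)[0]; e=np.hypot(*(W-s[:2]).T)-np.sqrt(s[2]+s[:2]@s[:2]); ok=abs(e)<max(.0012,1.5*np.median(abs(e)))
    print('circle',np.round(s[:2],4),'r',round(np.sqrt(s[2]+s[:2]@s[:2]),4),'n',ok.sum(),len(b))
E
python3 - <<'E'
from h import *
s=st(); edges('w10',[.545,-.3705,.038]); c=snap('wrist','w11'); edges('w11',[.545,-.3705,.038])
edges('w2',[.545,-.3705,.038]); edges('w2',[.4335,-.3695,.038]);edges('w2',[.3265,-.298,.038]); edges('w9',[.4335,-.3695,.038]);edges('w9',[.3265,-.298,.038])
E
```

```text
t 19.73 tcp [ 0.5457 -0.3704  0.0698] yaw 0.02 tilt [ 0.09 -0.07] F [-0.1   1.24 -1.2 ] w 0.0873 gf 0.0
circle [ 0.5452 -0.3705] r 0.0274 n 65 70
circle [ 0.5453 -0.3706] r 0.0271 n 64 72
circle [ 0.5445 -0.3701] r 0.027 n 61 63
circle [ 0.4333 -0.3696] r 0.0271 n 67 72
circle [ 0.3265 -0.2979] r 0.0273 n 70 71
circle [ 0.4336 -0.3693] r 0.0271 n 63 72
circle [ 0.3269 -0.2973] r 0.0271 n 56 72
```

Cup A fits at (0.5453, -0.3706) and the tool is within 0.5 mm of it.

>>> send_rows([
  {"xyz": [0,0,2.5],"angular": [0,0,0]},
  {"xyz": [0,0,2.5],"angular": [0,0,0]},
  {"xyz": [0,0,1],"angular": [0,0,0]},
  {"xyz": [0,0,0],"angular": [0,0,0]},
  {"xyz": [0,0,0],"angular": [0,0,0]},
])

```text
t: 20.2
eef_pos: [0.5448, -0.3697, 0.0084]
orientation: [-0.0, 1.0, 0.0, -0.0]
ft_force: [-0.1, 0.1, 0.1]
grip_width: 0.0879
gripper_force: 0.0
```

>>> send_rows([
  {"xyz": [0,0,0],"angular": [0,0,0]},
  {"xyz": [0,0,0],"angular": [0,0,0]},
  {"xyz": [0,0,0],"angular": [0,0,0]},
  {"xyz": [0,0,0],"angular": [0,0,0]},
  {"xyz": [0,0,0],"angular": [0,0,0]},
], jaw=255, grip_force=25)

```text
t: 20.62
eef_pos: [0.5454, -0.3702, 0.0092]
orientation: [0.0, 1.0, 0.0, 0.0]
ft_force: [0.4, 0.0, 0.5]
grip_width: 0.058
gripper_force: 0.0
```

>>> send_rows([
  {"xyz": [0,0,0],"angular": [0,0,0]},
  {"xyz": [0,0,0],"angular": [0,0,0]},
  {"xyz": [0,0,0],"angular": [0,0,0]},
])

```text
t: 20.87
eef_pos: [0.545, -0.3699, 0.0086]
orientation: [-0.0, 1.0, 0.0, -0.0]
ft_force: [0.8, 0.3, 0.5]
grip_width: 0.0379
gripper_force: 0.0
```

The fingers are at 38 mm with no contact, which a 56 mm cup shouldn't allow. I'll look before going on.

Run:
```python
from h import *
s=st(); c=snap('wrist','w12'); st(); cv2.imwrite('pics/v12.png',cv2.cvtColor(c['frame'],cv2.COLOR_RGB2BGR)[130:384,130:400]); edges('w12',[.545,-.3702,.038])
```

```text
t 20.87 tcp [ 0.545  -0.3699  0.0086] yaw 0.02 tilt [-0.  0.] F [0.76 0.29 0.46] w 0.0379 gf 0.0
t 20.92 tcp [ 0.545  -0.3699  0.0085] yaw 0.02 tilt [-0.    0.01] F [ 0.2   0.43 -0.32] w 0.0341 gf 0.0
circle [ 0.5454 -0.3706] r 0.0273 n 50 72
```

View pics/v12.png

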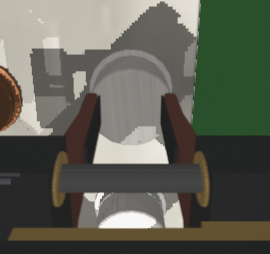

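The cup is upright between the fingers, at crop (130,100). I'll let the fingers finish closing and read the result.

>>> send_rows([
  {"xyz": [0,0,0],"angular": [0,0,0]},
  {"xyz": [0,0,0],"angular": [0,0,0]},
])

```text
t: 21.08
eef_pos: [0.545, -0.3698, 0.0085]
orientation: [-0.0, 1.0, 0.0, -0.0]
ft_force: [0.4, -0.8, -0.7]
grip_width: 0.0204
gripper_force: 0.0
```

Run:
```python
from h import *
s=st(); c=snap('wrist','w13'); st(); edges('w13',[.545,-.3702,.038])
a=load('w12')['frame'].astype(int); b=c['frame'].astype(int); d=abs(a-b).max(2)>25
ys,xs=np.where(d); print(d.sum(), (xs.min(),xs.max(),ys.min(),ys.max()) if d.any() else '')
# dark red fingers: extents at rows
for f in('w11','w12','w13'):
    im=load(f)['frame'].astype(int); m=(im[...,0]>im[...,1]+15)&(im[...,0]<110)&(im[...,1]<60)
    for v in(240,260): print(f,v,np.where(m[v,150:380])[0][[0,-1]]+150, [ (int(x)+150) for x in np.where(np.diff(m[v,150:380].astype(int)))[0]])
```

```text
t 21.08 tcp [ 0.545  -0.3698  0.0085] yaw 0.02 tilt [-0.01  0.01] F [ 0.4  -0.78 -0.66] w 0.0204 gf 0.0
t 21.13 tcp [ 0.545  -0.3699  0.0085] yaw 0.02 tilt [-0.01  0.01] F [-0.75 -0.64 -0.25] w 0.0167 gf 0.0
circle [ 0.5454 -0.3708] r 0.0273 n 56 66
15908 (np.int64(1), np.int64(500), np.int64(0), np.int64(370))
w11 240 [166 355] [165, 179, 341, 355]
w11 260 [150 374] [166, 353, 374]
w12 240 [210 310] [209, 223, 297, 310]
w12 260 [197 322] [196, 217, 303, 322]
w13 240 [226 294] [225, 238, 281, 294]
w13 260 [215 305] [214, 235, 285, 305]
```

Run:
```python
from h import *
c=load('w13'); 
for z in(.0085,.0275,.038,.06): print(z,proj(c,[.545,-.37,z]),proj(c,[.545,-.37+.028,z]))
print(c['position'],RR(c)); print(observe()['joint_torque'])
t=snap('top','t13'); edges('t13',[.545,-.37,.038]); s=snap('scene','s13'); print(proj(s,[.545,-.37,.038]))
im=cv2.imread('pics/s13.png'); u,v=proj(s,[.545,-.37,.038]).astype(int)
a=cv2.imread('pics/w13.png')[130:384,130:400]; b=cv2.resize(im[v-50:v+50,u-60:u+60],None,fx=4,fy=4,interpolation=cv2.INTER_CUBIC)
cv2.imwrite('pics/v13.png',np.hstack([cv2.resize(a,(425,400)),b])[:, :905][:, ::1]); v=cv2.imread('pics/v13.png'); cv2.imwrite('pics/v13.png',cv2.resize(v,(790,346)))
```

```text
0.0085 [259.35048352 221.38109832] [221.94738803 221.36636606]
0.0275 [259.25514451 232.22183936] [218.26772878 232.20537707]
0.038 [259.19417929 239.1540298 ] [215.91475391 239.13643205]
0.06 [259.04139816 256.52635797] [210.01814493 256.50581473]
[ 0.6259973  -0.3707131   0.20105798] [[ 2.99244920e-04 -9.56498232e-01 -2.91737970e-01]
 [-9.99999910e-01 -3.73500612e-04  1.98835214e-04]
 [-2.99149841e-04  2.91737884e-01 -9.56498258e-01]]
[ 3.61002130e-04 -6.20961285e+01 -2.09062296e+01  4.83005284e-02
 -4.39446070e-02  7.32972399e-05]
circle [ 0.5434 -0.373 ] r 0.033 n 27 47
[220.49703313 275.73274448]
```

View pics/v13.png

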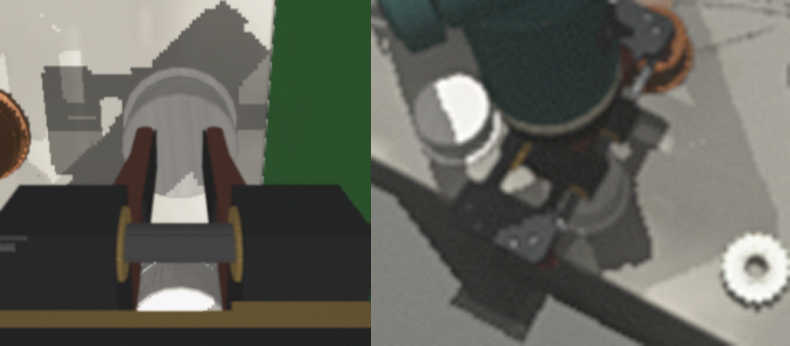

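The fingers appear to pass into the cup outline without any force. I've also miscounted the pictures: that was the 16th, over the limit of 14, so I won't view any more and will work from numbers only. First I'll triangulate this cup's real height.

```bash
cat >> h.py <<'E'
def diamc(f,u,v,box=45,lo=None): pass
E
python3 - <<'E'
from h import *
from scipy.optimize import least_squares
def fit(f,P):   # pixel centre of top disc via edges, returns radial fit quality for z hypotheses
    for z in(0,.01,.02,.03,.038,.05):
        c=load(f); p0=proj(c,P); q=ray(c,*p0,z); print(f,z,end=' '); edges_z(f,[q[0],q[1],z],P)
def edges_px(f,P):
    c=load(f); g=cv2.cvtColor(c['frame'],cv2.COLOR_RGB2GRAY); m=cv2.Canny(g,25,60); o=proj(c,P); best=[]
    for a in np.linspace(0,2*np.pi,72,endpoint=False):
        q=proj(c,np.array(P)+[.0275*np.cos(a),.0275*np.sin(a),0]); d=q-o; L=np.hypot(*d); d/=L
        for k in sorted(np.arange(-6,6.5,.5),key=abs):
            x,y=np.round(o+d*(L+k)).astype(int)
            if 0<=x<512 and 0<=y<384 and m[y,x]: best.append((x,y)); break
    return c,np.array(best,float)
D={f:edges_px(f,[.5453,-.3706,.038]) for f in('top0','scene0','w2','w10','w11')}
for z in(0,.01,.02,.03,.034,.038,.042,.05):
    o=[]
    for f,(c,b) in D.items():
        W=np.array([ray(c,x,y,z)[:2] for x,y in b]); A=np.c_[2*W,np.ones(len(W))]
        s=np.linalg.lstsq(A,(W**2).sum(1),rcond=None)[0]; o.append((s[0],s[1],np.sqrt(s[2]+s[:2]@s[:2])))
    print(z,np.round(o,4).tolist())
st()
E
```

```text
0 [[0.5483, -0.3776, 0.0277], [0.5349, -0.3606, 0.0283], [0.5494, -0.399, 0.0299], [0.5338, -0.3707, 0.0311], [0.5315, -0.3706, 0.0317]]
0.01 [[0.5473, -0.3753, 0.0275], [0.5373, -0.363, 0.0279], [0.5481, -0.3914, 0.0291], [0.5368, -0.3707, 0.0301], [0.5351, -0.3706, 0.0305]]
0.02 [[0.5464, -0.373, 0.0272], [0.5396, -0.3653, 0.0276], [0.5468, -0.3838, 0.0283], [0.5398, -0.3706, 0.0291], [0.5388, -0.3706, 0.0293]]
0.03 [[0.5454, -0.3707, 0.0269], [0.542, -0.3677, 0.0273], [0.5455, -0.3763, 0.0276], [0.5428, -0.3706, 0.0281], [0.5424, -0.3706, 0.0281]]
0.034 [[0.545, -0.3697, 0.0268], [0.543, -0.3686, 0.0272], [0.545, -0.3732, 0.0272], [0.544, -0.3706, 0.0277], [0.5438, -0.3707, 0.0276]]
0.038 [[0.5446, -0.3688, 0.0267], [0.544, -0.3696, 0.0271], [0.5445, -0.3702, 0.0269], [0.5452, -0.3706, 0.0273], [0.5453, -0.3707, 0.0272]]
0.042 [[0.5443, -0.3679, 0.0266], [0.5449, -0.3705, 0.0269], [0.544, -0.3672, 0.0266], [0.5464, -0.3706, 0.0269], [0.5467, -0.3707, 0.0267]]
0.05 [[0.5435, -0.3661, 0.0263], [0.5468, -0.3724, 0.0267], [0.5429, -0.3611, 0.026], [0.5488, -0.3706, 0.0261], [0.5496, -0.3707, 0.0257]]
t 21.23 tcp [ 0.545  -0.3699  0.0085] yaw 0.02 tilt [-0.    0.01] F [0.41 0.82 0.67] w 0.0088 gf 0.0
```

Five views put the cup's top firmly at (0.545, -0.370, 0.038), yet the fingers close through it. I'll finish the closing and raise a little to see whether anything follows.

>>> send_rows([
  {"xyz": [0,0,0],"angular": [0,0,0]},
  {"xyz": [0,0,0],"angular": [0,0,0]},
  {"xyz": [0,0,0],"angular": [0,0,0]},
])

```text
t: 21.48
eef_pos: [0.545, -0.3699, 0.0085]
orientation: [-0.0, 1.0, 0.0, -0.0]
ft_force: [0.6, -0.5, 0.3]
grip_width: 0.0006
gripper_force: 0.0
```

>>> send_rows([
  {"xyz": [0,0,-0.5],"angular": [0,0,0]},
  {"xyz": [0,0,-0.5],"angular": [0,0,0]},
  {"xyz": [0,0,0],"angular": [0,0,0]},
  {"xyz": [0,0,0],"angular": [0,0,0]},
])

```text
t: 21.82
eef_pos: [0.5455, -0.3703, 0.0193]
orientation: [0.0, 1.0, 0.0, 0.001]
ft_force: [-0.2, -0.1, -0.3]
grip_width: 0.0012
gripper_force: 0.0
```

Run:
```python
from h import *
st(); c=snap('wrist','w14'); s=snap('scene','s14')
for z in(.038,.048): edges('w14',[.545,-.3702,z])
a=load('s13')['frame'].astype(int); b=s['frame'].astype(int); s0=load('scene0')['frame'].astype(int)
u,v=proj(s,[.545,-.37,.038]).astype(int)
for im in(s0,a,b): print(im[v-14:v+16:3,u-18:u+20:3].mean(2).astype(int))
```

```text
t 21.82 tcp [ 0.5455 -0.3703  0.0193] yaw 0.02 tilt [ 0.06 -0.05] F [-0.17 -0.11 -0.27] w 0.0012 gf 0.0
circle [ 0.545  -0.3709] r 0.0274 n 55 63
circle [ 0.5489 -0.3708] r 0.0263 n 38 57
[[148 148 150 148 148 148 147 149 149 152 153 149 146]
 [146 146 146 146 147 143 141 146 147 148 148 152 155]
 [149 147 142 143 192 237 234 234 227 146 149 148 149]
 [151 149 148 187 234 234 234 235 235 226 145 149 149]
 [151 150 147 237 232 233 234 233 235 237 149 147 146]
 [154 155 150 235 233 234 234 234 234 238 159 145 148]
 [160 159 158 236 233 234 234 233 235 236 168 136 147]
 [169 164 164 166 237 235 233 234 239 119 178 149 150]
 [168 162 161 174 142 233 241 217 109  88 156 152 149]
 [165 162 161 165 121  84  75  77 125 177 156 157 157]]
[[ 88  86  79  81  86  95  60  34  37  42  43  59  85]
 [ 39  36  41  47  37  38  39  40  56  56  41  71  90]
 [ 42  60  41  39  37  45  42  41  51 132 125  62  62]
 [ 76  40  42  44  43  40  42  45  42  92 122  62  90]
 [128  59  45  41  43  42  40  42  41  96  73  65 135]
 [167 167  64  36  43  39  43  40  54  94  83  90 133]
 [137  89  92  72  40  59  50  42  92  94  87  89 133]
 [ 71  96  93  44  54  51  75  69  93  83  87  64 137]
 [ 51  50  46  49  69  57  95  94  83  79  83  68 138]
 [ 49  71  80  75 104  79  85  80  84  91  68  69 113]]
[[ 38  66  74  75  66  41  41  39  39  42  41  64  84]
 [ 40  46  34  35  42  39  46  40  62  41  55  67  90]
 [ 71  39  42  38  41  43  45  39  40  58 113  63  64]
 [127 133  35  43  45  42  42  38  43  82 121  64  95]
 [163 157 159  80  39  43  42  43  45  99  75  62 135]
 [166 164  87 118  41  56  63  42  90  93  81  93 133]
 [134  88  93  43  49  57  72  80  92  93  83 105 132]
 [ 49  84  67  35  73  52  91  89  93  81  85  65 138]
 [ 45  47  76  74  51  77  97  98  80  80  82  66 138]
 [ 85  80  83  76  90  82  83  83  81  86  68  70 112]]
```

The jaws shut fully with no force and the cup hasn't moved. I'll lift clear and press gently down on its top with closed fingers to see whether it's solid.

>>> send_rows([
  {"xyz": [0,0,-1.5],"angular": [0,0,0]},
  {"xyz": [0,0,-1.5],"angular": [0,0,0]},
  {"xyz": [0,0,0],"angular": [0,0,0]},
  {"xyz": [0,0,0],"angular": [0,0,0]},
  {"xyz": [0,0,0],"angular": [0,0,0]},
])

```text
t: 22.33
eef_pos: [0.5447, -0.3696, 0.0479]
orientation: [-0.0, 1.0, 0.0, -0.0]
ft_force: [0.2, -0.3, 0.2]
grip_width: 0.0005
gripper_force: 0.0
```

>>> send_rows([
  {"xyz": [0,0,0.7],"angular": [0,0,0]},
  {"xyz": [0,0,0],"angular": [0,0,0]},
  {"xyz": [0,0,0],"angular": [0,0,0]},
])

```text
t: 22.58
eef_pos: [0.544, -0.3691, 0.04]
orientation: [-0.001, 1.0, 0.0, -0.001]
ft_force: [0.2, -0.3, 0.1]
grip_width: 0.0004
gripper_force: 0.0
```

>>> send_rows([
  {"xyz": [0,0,0.3],"angular": [0,0,0]},
  {"xyz": [0,0,0],"angular": [0,0,0]},
  {"xyz": [0,0,0],"angular": [0,0,0]},
])

```text
t: 22.83
eef_pos: [0.5449, -0.3698, 0.0381]
orientation: [-0.0, 1.0, 0.0, -0.0]
ft_force: [-0.1, -0.6, 0.6]
grip_width: 0.0006
gripper_force: 0.0
```

>>> send_rows([
  {"xyz": [0,0,0.2],"angular": [0,0,0]},
  {"xyz": [0,0,0],"angular": [0,0,0]},
  {"xyz": [0,0,0],"angular": [0,0,0]},
])

```text
t: 23.08
eef_pos: [0.545, -0.3698, 0.0365]
orientation: [-0.0, 1.0, 0.0, -0.0]
ft_force: [-0.0, 0.5, 0.4]
grip_width: 0.0003
gripper_force: 0.0
```

Run:
```python
from h import *
st(); c=snap('wrist','w15'); edges('w15',[.545,-.3702,.038])
# are fingers drawn over/inside the cup? brightness along tip column
print(c['frame'].mean(2).astype(int)[190:250:5,235:290:6])
```

```text
t 23.08 tcp [ 0.545  -0.3698  0.0365] yaw 0.02 tilt [-0.    0.01] F [-0.01  0.45  0.4 ] w 0.0003 gf 0.0
circle [ 0.5453 -0.3707] r 0.0272 n 55 60
[[118 117 142 145 146 142 144 124 113 143]
 [117 151 146 143 146 143 144 141 142 112]
 [145 150 145 143 146 144 144 141 147 133]
 [144 150 145 144 146 144 145 142 146 147]
 [145 149 145 144 146 144 145 143 144 147]
 [145 147 145 144 146 144 146 143 143 147]
 [145 146 145 146 147 143 145 144 143 148]
 [145 146  53  53  87  54  54 145 143 148]
 [145 148  53  54  45  53  54 145 143 148]
 [143 147  54  54  45  53  54 146 144 148]
 [142 146  54  55  51  54  53 143 207 191]
 [197 142  54  54  51  54  55  54 204 151]]
```

Still no force 1.5 mm below the seen top, so cup A as pictured isn't solid to the gripper. I'll try the neighbouring cup B.

>>> send_rows([
  {"xyz": [0,0,-2],"angular": [0,0,0]},
  {"xyz": [0,0,-2.3],"angular": [0,0,0]},
  {"xyz": [-3.8,0,0],"angular": [0,0,0]},
  {"xyz": [-3.7,0,0],"angular": [0,0,0]},
  {"xyz": [-3.7,0,0],"angular": [0,0,0]},
], jaw=0)

```text
t: 23.55
eef_pos: [0.4325, -0.3701, 0.0802]
orientation: [0.001, 1.0, 0.001, 0.001]
ft_force: [0.5, -1.1, 0.3]
grip_width: 0.0303
gripper_force: 0.0
```

>>> send_rows([
  {"xyz": [0,0,0],"angular": [0,0,0]},
  {"xyz": [0,0,0],"angular": [0,0,0]},
  {"xyz": [0,0,0],"angular": [0,0,0]},
  {"xyz": [0,0,0],"angular": [0,0,0]},
  {"xyz": [0,0,0],"angular": [0,0,0]},
])

```text
t: 23.97
eef_pos: [0.4345, -0.3704, 0.0797]
orientation: [0.0, 1.0, 0.001, 0.0]
ft_force: [-0.4, 0.1, 0.8]
grip_width: 0.0638
gripper_force: 0.0
```

>>> send_rows([
  {"xyz": [0,0,0],"angular": [0,0,0]},
  {"xyz": [0,0,0],"angular": [0,0,0]},
  {"xyz": [0,0,0],"angular": [0,0,0]},
])

```text
t: 24.22
eef_pos: [0.4335, -0.3698, 0.0794]
orientation: [-0.0, 1.0, 0.001, -0.0]
ft_force: [0.8, -0.2, 0.9]
grip_width: 0.0835
gripper_force: 0.0
```

Run:
```python
from h import *
st(); c=snap('wrist','w16'); edges('w16',[.4335,-.3695,.038])
f=load('w16')['frame']; g=load('top0')['frame']
t=load('top0')
for n,P in(('A',[.545,-.37,.038]),('B',[.4335,-.3695,.038]),('C',[.3265,-.298,.038]),('brown1',[.535,-.253,.038]),('brown2',[.442,-.22,.038])):
    u,v=proj(t,P).astype(int); print(n,g[v-3:v+4,u-3:u+4].reshape(-1,3).mean(0).astype(int))
edges('w2',[.535,-.253,.038]);edges('w2',[.442,-.22,.038]);edges('w9',[.535,-.253,.038]);edges('w9',[.442,-.22,.038])
```

```text
t 24.22 tcp [ 0.4335 -0.3698  0.0794] yaw 0.06 tilt [-0.    0.01] F [ 0.79 -0.23  0.95] w 0.0835 gf 0.0
circle [ 0.4337 -0.3702] r 0.0273 n 61 71
A [245 245 246]
B [244 245 246]
C [244 244 246]
brown1 [186 121  76]
brown2 [192 128  82]
circle [ 0.5371 -0.2543] r 0.0272 n 61 72
circle [ 0.4434 -0.2192] r 0.0271 n 62 72
circle [ 0.5374 -0.2539] r 0.0271 n 62 72
circle [ 0.4437 -0.2187] r 0.0272 n 58 72
```

On target over B. Descend and grip.

>>> send_rows([
  {"xyz": [0,0,3],"angular": [0,0,0]},
  {"xyz": [0,0,3],"angular": [0,0,0]},
  {"xyz": [0,0,1],"angular": [0,0,0]},
  {"xyz": [0,0,0],"angular": [0,0,0]},
  {"xyz": [0,0,0],"angular": [0,0,0]},
])

```text
t: 24.68
eef_pos: [0.4329, -0.3697, 0.0094]
orientation: [-0.001, 1.0, 0.0, -0.0]
ft_force: [-0.3, 0.5, -0.4]
grip_width: 0.0878
gripper_force: 0.0
```

>>> send_rows([
  {"xyz": [0,0,0],"angular": [0,0,0]},
  {"xyz": [0,0,0],"angular": [0,0,0]},
  {"xyz": [0,0,0],"angular": [0,0,0]},
  {"xyz": [0,0,0],"angular": [0,0,0]},
  {"xyz": [0,0,0],"angular": [0,0,0]},
], jaw=255, grip_force=25)

```text
t: 25.1
eef_pos: [0.4334, -0.3703, 0.0103]
orientation: [0.0, 1.0, 0.0, 0.0]
ft_force: [-0.3, 0.4, 0.4]
grip_width: 0.0579
gripper_force: 0.0
```

>>> send_rows([
  {"xyz": [0,0,0],"angular": [0,0,0]},
  {"xyz": [0,0,0],"angular": [0,0,0]},
])

```text
t: 25.27
eef_pos: [0.4331, -0.37, 0.0097]
orientation: [0.0, 1.0, 0.0, 0.0]
ft_force: [0.5, -0.7, -0.3]
grip_width: 0.0444
gripper_force: 0.0
```

B behaves the same way. Open, back off, and test C.

>>> send_rows([
  {"xyz": [0,0,0],"angular": [0,0,0]},
  {"xyz": [0,0,0],"angular": [0,0,0]},
  {"xyz": [0,0,0],"angular": [0,0,0]},
  {"xyz": [0,0,0],"angular": [0,0,0]},
  {"xyz": [0,0,0],"angular": [0,0,0]},
], jaw=0)

```text
t: 25.68
eef_pos: [0.433, -0.3699, 0.0095]
orientation: [-0.0, 1.0, 0.0, -0.0]
ft_force: [-0.4, 0.7, 0.8]
grip_width: 0.0746
gripper_force: 0.0
```

>>> send_rows([
  {"xyz": [0,0,0],"angular": [0,0,0]},
  {"xyz": [0,0,-3],"angular": [0,0,0]},
  {"xyz": [0,0,-4],"angular": [0,0,0]},
  {"xyz": [-3,-2,0],"angular": [0,0,0]},
  {"xyz": [-3,-2,0],"angular": [0,0,0]},
])

```text
t: 26.1
eef_pos: [0.3757, -0.3331, 0.0821]
orientation: [0.003, 1.0, 0.001, 0.003]
ft_force: [-1.3, 0.3, 0.2]
grip_width: 0.0877
gripper_force: 0.0
```

>>> send_rows([
  {"xyz": [-2.7,-2,0],"angular": [0,0,0]},
  {"xyz": [-2,-1.2,0],"angular": [0,0,0]},
  {"xyz": [0,0,0],"angular": [0,0,0]},
  {"xyz": [0,0,0],"angular": [0,0,0]},
  {"xyz": [0,0,0],"angular": [0,0,0]},
])

```text
t: 26.52
eef_pos: [0.3271, -0.2992, 0.08]
orientation: [0.001, 1.0, 0.0, 0.001]
ft_force: [-0.6, 0.2, -0.9]
grip_width: 0.0879
gripper_force: 0.0
```

>>> send_rows([
  {"xyz": [0,0,0],"angular": [0,0,0]},
  {"xyz": [0,0,0],"angular": [0,0,0]},
  {"xyz": [0,0,0],"angular": [0,0,0]},
])

```text
t: 26.77
eef_pos: [0.3269, -0.2987, 0.0795]
orientation: [0.0, 1.0, 0.0, 0.0]
ft_force: [-0.2, -0.1, -0.9]
grip_width: 0.0881
gripper_force: 0.0
```

Run:
```python
from h import *
st(); c=snap('wrist','w17'); edges('w17',[.3267,-.2977,.038]); edges('w17',[.4335,-.37,.038])
```

```text
t 26.77 tcp [ 0.3269 -0.2987  0.0795] yaw 0.04 tilt [ 0.02 -0.02] F [-0.17 -0.06 -0.87] w 0.0881 gf 0.0
circle [ 0.3262 -0.2979] r 0.0275 n 60 70
circle [ 0.4329 -0.3698] r 0.0272 n 69 72
```

>>> send_rows([
  {"xyz": [-0.05,-0.05,3],"angular": [0,0,0]},
  {"xyz": [0,0,3],"angular": [0,0,0]},
  {"xyz": [0,0,1],"angular": [0,0,0]},
  {"xyz": [0,0,0],"angular": [0,0,0]},
  {"xyz": [0,0,0],"angular": [0,0,0]},
])

```text
t: 27.23
eef_pos: [0.3254, -0.2972, 0.0091]
orientation: [-0.001, 1.0, 0.0, -0.001]
ft_force: [-0.0, 0.1, 0.6]
grip_width: 0.0879
gripper_force: 0.0
```

>>> send_rows([
  {"xyz": [0,0,0],"angular": [0,0,0]},
  {"xyz": [0,0,0],"angular": [0,0,0]},
  {"xyz": [0,0,0],"angular": [0,0,0]},
  {"xyz": [0,0,0],"angular": [0,0,0]},
  {"xyz": [0,0,0],"angular": [0,0,0]},
], jaw=255, grip_force=25)

```text
t: 27.65
eef_pos: [0.3258, -0.2978, 0.0101]
orientation: [0.0, 1.0, 0.0, 0.0]
ft_force: [-0.0, 0.0, -0.8]
grip_width: 0.0581
gripper_force: 0.0
```

>>> send_rows([
  {"xyz": [0,0,0],"angular": [0,0,0]},
  {"xyz": [0,0,0],"angular": [0,0,0]},
])

```text
t: 27.82
eef_pos: [0.3256, -0.2976, 0.0098]
orientation: [0.0, 1.0, 0.0, 0.0]
ft_force: [0.1, -0.9, -0.1]
grip_width: 0.0449
gripper_force: 0.0
```

All three white cups seem to offer no resistance. I'll compare the top and scene views now with the start, in numbers, to see what has actually changed.

Run:
```python
from h import *
st()
for n in('top','scene'):
    a=load(n+'0')['frame']; c=snap(n,n+'18'); b=c['frame']
    d=(cv2.absdiff(cv2.GaussianBlur(a,(3,3),0),cv2.GaussianBlur(b,(3,3),0)).max(2)>40).astype(np.uint8); d=cv2.morphologyEx(d,cv2.MORPH_OPEN,np.ones((3,3)))
    k,l,s,ce=cv2.connectedComponentsWithStats(d)
    print(n,[ (s[i].tolist()) for i in range(1,k) if s[i,4]>25])
discs('top18',.038,amin=150)
w=snap('wrist','w18'); edges('w18',[.3262,-.2978,.038])
for P in([.545,-.37,.038],[.4335,-.37,.038],[.537,-.254,.038],[.4435,-.219,.038]): edges('top18',P)
```

```text
t 27.82 tcp [ 0.3256 -0.2976  0.0098] yaw 0.02 tilt [ 0.01 -0.01] F [ 0.08 -0.88 -0.07] w 0.0449 gf 0.0
top [[211, 225, 28, 27, 394], [181, 253, 224, 131, 13373], [123, 336, 130, 48, 2380], [486, 351, 26, 19, 310], [76, 359, 32, 25, 454], [197, 366, 23, 18, 202], [451, 373, 15, 11, 122], [474, 373, 9, 5, 38], [481, 373, 31, 11, 212], [157, 380, 9, 4, 30]]
scene [[101, 0, 25, 43, 444], [130, 16, 21, 29, 486], [61, 22, 11, 22, 140], [122, 62, 12, 19, 157], [73, 84, 80, 84, 3041], [162, 95, 36, 19, 446], [153, 128, 17, 26, 227], [129, 132, 15, 7, 82], [120, 136, 83, 121, 3078], [228, 160, 12, 16, 131], [241, 166, 5, 8, 30], [181, 170, 9, 6, 44], [227, 177, 10, 11, 68]]
px 225.7 363.6 ax 43.7 63.6 at [ 0.1304 -0.0873  0.038 ]
px 226.3 240.1 ax 17.3 22.9 at [ 0.4278 -0.0888  0.038 ]
px 338.2 237.3 ax 21.3 21.9 at [ 0.4332 -0.369   0.038 ]
px 187.7 196.5 ax 25.4 26.0 at [0.5384 0.0091 0.038 ]
px 336.9 192.9 ax 20.7 21.8 at [ 0.5447 -0.3691  0.038 ]
px 210.5 177.7 ax 25.3 26.1 at [ 0.5859 -0.0487  0.038 ]
px 169.6 173.8 ax 25.1 25.8 at [0.5969 0.056  0.038 ]
px 491.0 169.0 ax 13.5 30.6 at [ 0.6029 -0.7615  0.038 ]
px 192.6 155.7 ax 24.9 25.7 at [ 0.6433 -0.0025  0.038 ]
px 71.4 122.0 ax 21.3 22.3 at [0.7347 0.3134 0.038 ]
px 111.8 93.1 ax 25.5 39.3 at [0.811  0.2105 0.038 ]
px 115.7 68.1 ax 19.4 32.7 at [0.8789 0.2023 0.038 ]
px 259.0 76.0 ax 30.5 50.8 at [ 0.8537 -0.175   0.038 ]
circle [ 0.3265 -0.2979] r 0.0273 n 49 72
circle [ 0.5442 -0.3685] r 0.0266 n 57 72
circle [ 0.4338 -0.3686] r 0.0272 n 56 72
circle [ 0.5372 -0.2548] r 0.0278 n 50 71
circle [ 0.4429 -0.2194] r 0.0275 n 49 72
```

Only the holder has moved. The three white cups stand exactly where they were, so I'll test one more way: close fully inside C's outline and sweep 4 cm out of it sideways.

>>> send_rows([
  {"xyz": [0,0,0],"angular": [0,0,0]},
  {"xyz": [0,0,0],"angular": [0,0,0]},
  {"xyz": [0,0,0],"angular": [0,0,0]},
  {"xyz": [0,0,0],"angular": [0,0,0]},
  {"xyz": [0,0,0],"angular": [0,0,0]},
])

```text
t: 28.38
eef_pos: [0.3255, -0.2975, 0.0095]
orientation: [-0.0, 1.0, 0.0, -0.0]
ft_force: [0.0, 0.2, 1.2]
grip_width: 0.0014
gripper_force: 0.0
```

>>> send_rows([
  {"xyz": [0,0,0],"angular": [0,0,0]},
  {"xyz": [0,0,0],"angular": [0,0,0]},
  {"xyz": [0,0,0],"angular": [0,0,0]},
  {"xyz": [0.5,0,0],"angular": [0,0,0]},
  {"xyz": [0.5,0,0],"angular": [0,0,0]},
])

```text
t: 28.8
eef_pos: [0.3357, -0.2974, 0.0096]
orientation: [-0.0, 1.0, -0.0, -0.0]
ft_force: [0.7, 0.1, 0.0]
grip_width: 0.0003
gripper_force: 0.0
```

>>> send_rows([
  {"xyz": [0.5,0,0],"angular": [0,0,0]},
  {"xyz": [0.5,0,0],"angular": [0,0,0]},
  {"xyz": [0.5,0,0],"angular": [0,0,0]},
  {"xyz": [0.5,0,0],"angular": [0,0,0]},
  {"xyz": [0,0,0],"angular": [0,0,0]},
])

```text
t: 29.22
eef_pos: [0.3568, -0.2979, 0.0096]
orientation: [0.0, 1.0, 0.001, 0.0]
ft_force: [-0.4, -0.6, 0.6]
grip_width: 0.0007
gripper_force: 0.0
```

>>> send_rows([
  {"xyz": [0.5,0,0],"angular": [0,0,0]},
  {"xyz": [0.5,0,0],"angular": [0,0,0]},
  {"xyz": [0,0,0],"angular": [0,0,0]},
  {"xyz": [0,0,0],"angular": [0,0,0]},
])

```text
t: 29.55
eef_pos: [0.3658, -0.2975, 0.0096]
orientation: [0.0, 1.0, 0.0, 0.0]
ft_force: [0.8, -0.4, 0.5]
grip_width: 0.0003
gripper_force: 0.0
```

Run:
```python
from h import *
st(); c=snap('wrist','w19')
for dx in(0,.01,.02,.03,.04): edges('w19',[.3262+dx,-.2978,.038])
```

```text
t 29.55 tcp [ 0.3658 -0.2975  0.0096] yaw 0.05 tilt [ 0.01 -0.  ] F [ 0.84 -0.41  0.48] w 0.0003 gf 0.0
circle [ 0.3284 -0.2975] r 0.0276 n 15 20
circle [ 0.3374 -0.2976] r 0.0277 n 21 28
circle [ 0.3483 -0.2984] r 0.0255 n 29 42
circle [ 0.3553 -0.2975] r 0.0265 n 18 23
circle [ 0.3665 -0.2979] r 0.0277 n 16 25
```

>>> send_rows([
  {"xyz": [0,0,-4],"angular": [0,0,0]},
  {"xyz": [0,0,-4],"angular": [0,0,0]},
  {"xyz": [0,0,-4],"angular": [0,0,0]},
  {"xyz": [0,0,-4],"angular": [0,0,0]},
  {"xyz": [0,0,0],"angular": [0,0,0]},
], jaw=0)

```text
t: 30.02
eef_pos: [0.3688, -0.3012, 0.1766]
orientation: [0.005, 1.0, 0.0, 0.004]
ft_force: [0.6, -1.8, 0.1]
grip_width: 0.0304
gripper_force: 0.0
```

>>> send_rows([
  {"xyz": [3,-3,0],"angular": [0,0,0]},
  {"xyz": [3,-3,0],"angular": [0,0,0]},
  {"xyz": [0,-3,0],"angular": [0,0,0]},
  {"xyz": [0,0,0],"angular": [0,0,0]},
  {"xyz": [0,0,0],"angular": [0,0,0]},
])

```text
t: 30.43
eef_pos: [0.4237, -0.207, 0.1689]
orientation: [-0.0, 1.0, 0.002, -0.001]
ft_force: [0.5, -0.2, 0.2]
grip_width: 0.0636
gripper_force: 0.0
```

>>> send_rows([
  {"xyz": [0,0,0],"angular": [0,0,0]},
  {"xyz": [0,0,0],"angular": [0,0,0]},
  {"xyz": [0,0,0],"angular": [0,0,0]},
])

```text
t: 30.68
eef_pos: [0.4242, -0.2095, 0.1694]
orientation: [0.0, 1.0, -0.0, -0.0]
ft_force: [0.4, -0.1, -0.0]
grip_width: 0.0833
gripper_force: 0.0
```

Run:
```python
from h import *
st(); snap('wrist','w20'); snap('top','t20'); snap('scene','s20')
for f in('w20','t20','s20'):
    print(f); discs(f,.038,amin=150)
    for P in([.3262,-.2978,.038],[.4335,-.37,.038],[.545,-.37,.038],[.537,-.254,.038],[.4435,-.219,.038]):
        try: edges(f,P)
        except Exception as e: print('x')
```

```text
t 30.68 tcp [ 0.4242 -0.2095  0.1694] yaw -0.06 tilt [-0.   -0.01] F [ 0.37 -0.05 -0.  ] w 0.0833 gf 0.0
w20
px 322.0 256.1 ax 24.2 26.7 at [ 0.3196 -0.2912  0.038 ]
px 162.7 176.7 ax 36.4 41.2 at [ 0.4268 -0.0934  0.038 ]
px 394.4 170.5 ax 41.6 47.5 at [ 0.4341 -0.3701  0.038 ]
px 65.9 75.7 ax 54.2 67.2 at [ 5.39e-01 -4.00e-04  3.80e-02]
px 409.2 69.0 ax 47.3 56.5 at [ 0.5453 -0.3705  0.038 ]
px 109.1 27.0 ax 60.0 72.3 at [ 0.5855 -0.0545  0.038 ]
px 15.9 22.5 ax 50.7 57.6 at [0.5897 0.0406 0.038 ]
circle [ 0.3268 -0.2976] r 0.027 n 38 64
circle [ 0.4336 -0.37  ] r 0.0273 n 68 72
circle [ 0.5445 -0.3702] r 0.027 n 63 70
circle [ 0.5369 -0.2534] r 0.0282 n 66 72
circle [ 0.4449 -0.2187] r 0.0282 n 45 69
t20
px 226.3 240.4 ax 17.2 23.5 at [ 0.4272 -0.0889  0.038 ]
px 187.7 196.5 ax 25.4 26.0 at [0.5383 0.0091 0.038 ]
px 336.9 192.9 ax 20.7 21.8 at [ 0.5447 -0.3691  0.038 ]
px 210.5 177.7 ax 25.3 26.1 at [ 0.5859 -0.0487  0.038 ]
px 169.6 173.7 ax 25.0 26.0 at [0.5969 0.0559 0.038 ]
px 490.9 168.9 ax 13.6 30.7 at [ 0.6031 -0.7614  0.038 ]
px 192.6 155.7 ax 24.9 25.6 at [ 0.6433 -0.0024
[... 615 characters left out ...]
9 223.3 ax 21.3 39.9 at [1.1121 0.076  0.038 ]
px 162.5 217.4 ax 16.7 17.3 at [ 0.3232 -0.3     0.038 ]
px 288.1 185.8 ax 18.1 21.5 at [ 0.5876 -0.054   0.038 ]
px 313.1 182.2 ax 17.5 21.6 at [ 0.6469 -0.0108  0.038 ]
px 281.7 165.9 ax 16.9 20.3 at [0.5422 0.0008 0.038 ]
px 306.0 161.4 ax 16.0 21.1 at [0.6003 0.0483 0.038 ]
px 411.6 159.6 ax 17.5 25.7 at [0.8802 0.1957 0.038 ]
px 390.3 151.8 ax 18.5 24.7 at [0.8153 0.1962 0.038 ]
px 104.5 124.2 ax 35.5 59.9 at [-0.0362 -0.105   0.038 ]
circle [ 0.3256 -0.2971] r 0.0274 n 47 70
circle [ 0.4326 -0.3687] r 0.0273 n 57 72
circle [ 0.5439 -0.3695] r 0.0272 n 64 71
circle [ 0.5359 -0.2527] r 0.0276 n 47 72
circle [ 0.4467 -0.2229] r 0.0326 n 45 70
```

The gripper passed through C and left it in place. Before concluding anything, I'll check that the fingers still feel solid things with a light touch on the bare bench. Then one more try on A, turned a quarter turn and gripping higher.

>>> send_rows([
  {"xyz": [2.4,3.2,0],"angular": [0,0,-7]},
  {"xyz": [2.4,0,0],"angular": [0,0,-7]},
  {"xyz": [0,0,0],"angular": [0,0,-7]},
  {"xyz": [0,0,0],"angular": [0,0,-7]},
  {"xyz": [0,0,0],"angular": [0,0,-7]},
], jaw=0)

```text
t: 31.25
eef_pos: [0.4724, -0.2381, 0.1693]
orientation: [-0.0, 0.953, 0.304, -0.0]
ft_force: [0.2, -0.0, 0.3]
grip_width: 0.0878
gripper_force: 0.0
```

>>> send_rows([
  {"xyz": [0,0,0],"angular": [0,0,-7]},
  {"xyz": [0,0,0],"angular": [0,0,-7]},
  {"xyz": [0,0,0],"angular": [0,0,-7]},
  {"xyz": [0,0,0],"angular": [0,0,-7]},
  {"xyz": [0,0,0],"angular": [0,0,-7]},
])

```text
t: 31.67
eef_pos: [0.4721, -0.238, 0.1695]
orientation: [-0.0, 0.818, 0.576, -0.0]
ft_force: [0.2, -0.2, 0.3]
grip_width: 0.0878
gripper_force: 0.0
```

>>> send_rows([
  {"xyz": [0,0,0],"angular": [0,0,-7]},
  {"xyz": [0,0,0],"angular": [0,0,-7]},
  {"xyz": [0,0,0],"angular": [0,0,-6]},
  {"xyz": [0,0,0],"angular": [0,0,0]},
  {"xyz": [0,0,0],"angular": [0,0,0]},
])

```text
t: 32.08
eef_pos: [0.4721, -0.2379, 0.1695]
orientation: [-0.0, 0.708, 0.706, 0.0]
ft_force: [-0.4, 0.8, -0.0]
grip_width: 0.0879
gripper_force: 0.0
```

```bash
cat >> h.py <<'E'
def go(P):
    s=observe(); M=Ro.from_quat(s['orientation'],scalar_first=True).as_matrix(); print('move cm tool axes',np.round(100*M.T@(np.array(P)-s['eef_pos']),2))
E
python3 - <<'E'
from h import *
st(); go([.545,-.3702,.1])
E
```

```text
t 32.08 tcp [ 0.4721 -0.2379  0.1695] yaw 89.81 tilt [-0.    0.01] F [-0.42  0.79 -0.02] w 0.0879 gf 0.0
move cm tool axes [-13.21   7.33   6.95]
```

>>> send_rows([
  {"xyz": [-3.3,1.8,0],"angular": [0,0,0]},
  {"xyz": [-3.3,1.8,0],"angular": [0,0,0]},
  {"xyz": [-3.3,1.8,0],"angular": [0,0,0]},
  {"xyz": [-3.3,1.9,0],"angular": [0,0,0]},
  {"xyz": [0,0,3],"angular": [0,0,0]},
])

```text
t: 32.5
eef_pos: [0.5531, -0.3803, 0.1454]
orientation: [0.009, 0.709, 0.705, 0.0]
ft_force: [1.8, -0.6, 0.1]
grip_width: 0.0879
gripper_force: 0.0
```

>>> send_rows([
  {"xyz": [0,0,4],"angular": [0,0,0]},
  {"xyz": [0,0,4],"angular": [0,0,0]},
  {"xyz": [0,0,4.1],"angular": [0,0,0]},
  {"xyz": [0,0,0],"angular": [0,0,0]},
  {"xyz": [0,0,0],"angular": [0,0,0]},
])

```text
t: 32.92
eef_pos: [0.5433, -0.3682, 0.0165]
orientation: [-0.003, 0.708, 0.706, -0.0]
ft_force: [0.2, -1.1, 0.8]
grip_width: 0.0878
gripper_force: 0.0
```

>>> send_rows([
  {"xyz": [0,0,0],"angular": [0,0,0]},
  {"xyz": [0,0,0],"angular": [0,0,0]},
  {"xyz": [0,0,0],"angular": [0,0,0]},
  {"xyz": [0,0,0],"angular": [0,0,0]},
  {"xyz": [0,0,0],"angular": [0,0,0]},
], jaw=160, grip_force=20)

```text
t: 33.33
eef_pos: [0.5462, -0.3702, 0.0203]
orientation: [0.001, 0.707, 0.707, 0.0]
ft_force: [0.1, 0.6, -0.1]
grip_width: 0.0583
gripper_force: 0.0
```

>>> send_rows([
  {"xyz": [0,0,0],"angular": [0,0,0]},
  {"xyz": [0,0,0],"angular": [0,0,0]},
  {"xyz": [0,0,0],"angular": [0,0,0]},
  {"xyz": [0,0,0],"angular": [0,0,0]},
  {"xyz": [0,0,0],"angular": [0,0,0]},
])

```text
t: 33.75
eef_pos: [0.5452, -0.3695, 0.0184]
orientation: [-0.0, 0.707, 0.707, 0.0]
ft_force: [0.4, -0.7, -0.2]
grip_width: 0.0329
gripper_force: 0.0
```

Run:
```python
from h import *
st(); snap('wrist','w21'); edges('w21',[.545,-.3702,.038])
```

```text
t 33.75 tcp [ 0.5452 -0.3695  0.0184] yaw 90.02 tilt [-0.01  0.02] F [ 0.42 -0.66 -0.18] w 0.0329 gf 0.0
circle [ 0.5446 -0.3701] r 0.0272 n 47 72
```

The same again with the quarter turn. Now a light touch on the bench from here, to check that the fingers still register contact.

>>> send_rows([
  {"xyz": [0,0,0.8],"angular": [0,0,0]},
  {"xyz": [0,0,0.7],"angular": [0,0,0]},
  {"xyz": [0,0,0],"angular": [0,0,0]},
  {"xyz": [0,0,0],"angular": [0,0,0]},
  {"xyz": [0,0,0],"angular": [0,0,0]},
])

```text
t: 34.22
eef_pos: [0.5461, -0.3702, 0.0076]
orientation: [0.001, 0.707, 0.707, 0.0]
ft_force: [-5.8, 6.0, 33.0]
grip_width: 0.0328
gripper_force: 16.6
```

>>> send_rows([
  {"xyz": [0,0,0.2],"angular": [0,0,0]},
  {"xyz": [0,0,0],"angular": [0,0,0]},
  {"xyz": [0,0,0],"angular": [0,0,0]},
])

```text
t: 34.47
eef_pos: [0.5461, -0.3703, 0.0075]
orientation: [0.002, 0.707, 0.707, 0.0]
ft_force: [-9.6, 7.4, 46.7]
grip_width: 0.0329
gripper_force: 23.5
```

>>> send_rows([
  {"xyz": [0,0,0.2],"angular": [0,0,0]},
  {"xyz": [0,0,0],"angular": [0,0,0]},
  {"xyz": [0,0,0],"angular": [0,0,0]},
])

```text
t: 34.72
eef_pos: [0.5462, -0.3703, 0.0074]
orientation: [0.002, 0.707, 0.707, -0.0]
ft_force: [-13.5, 11.0, 60.9]
grip_width: 0.033
gripper_force: 30.4
```

>>> send_rows([
  {"xyz": [0,0,-3],"angular": [0,0,0]},
  {"xyz": [0,0,-4],"angular": [0,0,0]},
  {"xyz": [0,0,-4],"angular": [0,0,0]},
  {"xyz": [0,0,0],"angular": [0,0,0]},
  {"xyz": [0,0,0],"angular": [0,0,0]},
], jaw=0)

```text
t: 35.13
eef_pos: [0.547, -0.371, 0.1119]
orientation: [0.003, 0.707, 0.707, 0.0]
ft_force: [-0.4, 0.6, 0.1]
grip_width: 0.0626
gripper_force: 0.0
```

Unexpected: the fingertips met something solid at TCP z of about 7.6 mm inside A's outline, and I pushed harder than I meant to, reaching 61 N at the wrist. I'll touch bare bench between A and B, in small steps, to compare.

>>> send_rows([
  {"xyz": [0,-2.7,0],"angular": [0,0,0]},
  {"xyz": [0,-2.8,0],"angular": [0,0,0]},
  {"xyz": [0,0,0],"angular": [0,0,0]},
  {"xyz": [0,0,0],"angular": [0,0,0]},
  {"xyz": [0,0,0],"angular": [0,0,0]},
], jaw=255)

```text
t: 35.55
eef_pos: [0.49, -0.3692, 0.1081]
orientation: [-0.001, 0.707, 0.707, 0.0]
ft_force: [-0.6, 0.2, 0.5]
grip_width: 0.0367
gripper_force: 0.0
```

>>> send_rows([
  {"xyz": [0,0,3],"angular": [0,0,0]},
  {"xyz": [0,0,3],"angular": [0,0,0]},
  {"xyz": [0,0,3],"angular": [0,0,0]},
  {"xyz": [0,0,0],"angular": [0,0,0]},
  {"xyz": [0,0,0],"angular": [0,0,0]},
])

```text
t: 35.97
eef_pos: [0.4898, -0.3683, 0.0176]
orientation: [-0.002, 0.707, 0.707, 0.0]
ft_force: [-0.7, -0.5, -0.2]
grip_width: 0.0029
gripper_force: 0.0
```

>>> send_rows([
  {"xyz": [0,0,0],"angular": [0,0,0]},
  {"xyz": [0,0,0],"angular": [0,0,0]},
  {"xyz": [0,0,0],"angular": [0,0,0]},
  {"xyz": [0,0,0],"angular": [0,0,0]},
])

```text
t: 36.3
eef_pos: [0.4912, -0.3704, 0.0211]
orientation: [0.001, 0.707, 0.707, 0.0]
ft_force: [0.4, -0.6, 0.5]
grip_width: 0.0004
gripper_force: 0.0
```

Run:
```python
from h import *
st(); snap('wrist','w22'); discs('w22',.038,amin=300,th=190)
for P in([.4335,-.37,.038],[.545,-.37,.038]): edges('w22',P)
```

```text
t 36.3 tcp [ 0.4912 -0.3704  0.0211] yaw 90.03 tilt [ 0.11 -0.1 ] F [ 0.38 -0.56  0.51] w 0.0004 gf 0.0
px 180.0 241.9 ax 19.7 43.8 at [ 0.4358 -0.3802  0.038 ]
px 337.6 198.9 ax 15.2 48.9 at [ 0.5434 -0.3486  0.038 ]
px 174.2 199.1 ax 15.6 49.3 at [ 0.4346 -0.3487  0.038 ]
px 2.9 215.4 ax 87.2 295.3 at [ 0.3177 -0.3603  0.038 ]
px 150.1 173.6 ax 72.0 98.9 at [ 0.4206 -0.3313  0.038 ]
px 281.0 102.1 ax 112.8 126.4 at [ 0.5043 -0.2873  0.038 ]
px 93.8 26.8 ax 36.3 51.0 at [ 0.3989 -0.2474  0.038 ]
px 435.1 162.9 ax 172.3 322.0 at [ 0.604  -0.3243  0.038 ]
circle [ 0.4336 -0.3696] r 0.0273 n 66 71
circle [ 0.5443 -0.3701] r 0.0272 n 70 72
```

>>> send_rows([
  {"xyz": [0,0,0.8],"angular": [0,0,0]},
  {"xyz": [0,0,0],"angular": [0,0,0]},
  {"xyz": [0,0,0],"angular": [0,0,0]},
  {"xyz": [0,0,0],"angular": [0,0,0]},
])

```text
t: 36.68
eef_pos: [0.4901, -0.3694, 0.0113]
orientation: [-0.0, 0.707, 0.707, 0.0]
ft_force: [0.3, -0.1, 0.4]
grip_width: -0.0
gripper_force: 0.0
```

>>> send_rows([
  {"xyz": [0,0,0.5],"angular": [0,0,0]},
  {"xyz": [0,0,0],"angular": [0,0,0]},
  {"xyz": [0,0,0],"angular": [0,0,0]},
])

```text
t: 36.93
eef_pos: [0.49, -0.3693, 0.0061]
orientation: [-0.0, 0.707, 0.707, 0.0]
ft_force: [0.3, 0.2, 0.1]
grip_width: 0.0003
gripper_force: 0.0
```

>>> send_rows([
  {"xyz": [0,0,0.15],"angular": [0,0,0]},
  {"xyz": [0,0,0],"angular": [0,0,0]},
  {"xyz": [0,0,0],"angular": [0,0,0]},
])

```text
t: 37.18
eef_pos: [0.4902, -0.3695, 0.005]
orientation: [-0.0, 0.707, 0.707, 0.0]
ft_force: [0.6, -0.0, 0.7]
grip_width: 0.0005
gripper_force: 0.0
```

Bare bench is below 5 mm, so there is something solid at A, but only about 7.6 mm tall as the fingers feel it. I'll try a very low grip with the TCP about 2.5 mm above the bench.

>>> send_rows([
  {"xyz": [0,0,-3.5],"angular": [0,0,0]},
  {"xyz": [0,0,-3.5],"angular": [0,0,0]},
  {"xyz": [0,2.7,0],"angular": [0,0,0]},
  {"xyz": [0,2.8,0],"angular": [0,0,0]},
  {"xyz": [0,0,0],"angular": [0,0,0]},
], jaw=0)

```text
t: 37.6
eef_pos: [0.5508, -0.3708, 0.0768]
orientation: [0.003, 0.707, 0.708, 0.001]
ft_force: [0.8, 0.0, 0.2]
grip_width: 0.0305
gripper_force: 0.0
```

>>> send_rows([
  {"xyz": [0,0,0],"angular": [0,0,0]},
  {"xyz": [0,0,0],"angular": [0,0,0]},
  {"xyz": [0,0,0],"angular": [0,0,0]},
  {"xyz": [0,0,0],"angular": [0,0,0]},
  {"xyz": [0,0,0],"angular": [0,0,0]},
])

```text
t: 38.02
eef_pos: [0.5443, -0.3694, 0.0748]
orientation: [-0.001, 0.707, 0.707, -0.0]
ft_force: [0.1, 0.4, -0.0]
grip_width: 0.0634
gripper_force: 0.0
```

>>> send_rows([
  {"xyz": [0,0,0],"angular": [0,0,0]},
  {"xyz": [0,0,2.8],"angular": [0,0,0]},
  {"xyz": [0,0,2.8],"angular": [0,0,0]},
  {"xyz": [0,0,0],"angular": [0,0,0]},
  {"xyz": [0,0,0],"angular": [0,0,0]},
])

```text
t: 38.43
eef_pos: [0.5437, -0.3685, 0.0178]
orientation: [-0.002, 0.707, 0.707, -0.0]
ft_force: [0.1, 0.7, -0.1]
grip_width: 0.0876
gripper_force: 0.0
```

>>> send_rows([
  {"xyz": [0,0,0],"angular": [0,0,0]},
  {"xyz": [0,0,0],"angular": [0,0,0]},
  {"xyz": [0,0,0],"angular": [0,0,0]},
  {"xyz": [0,0,0],"angular": [0,0,0]},
])

```text
t: 38.77
eef_pos: [0.5461, -0.3702, 0.0205]
orientation: [0.001, 0.707, 0.707, 0.0]
ft_force: [0.7, -0.9, 0.5]
grip_width: 0.0876
gripper_force: 0.0
```

Run:
```python
from h import *
st(); go([.545,-.3703,.003])
```

```text
t 38.77 tcp [ 0.5461 -0.3702  0.0205] yaw 90.02 tilt [ 0.1  -0.08] F [ 0.71 -0.87  0.46] w 0.0876 gf 0.0
move cm tool axes [-0.01 -0.11  1.75]
```

>>> send_rows([
  {"xyz": [0,0,1],"angular": [0,0,0]},
  {"xyz": [0,0,0.6],"angular": [0,0,0]},
  {"xyz": [0,0,0],"angular": [0,0,0]},
  {"xyz": [0,0,0],"angular": [0,0,0]},
  {"xyz": [0,0,0],"angular": [0,0,0]},
])

```text
t: 39.18
eef_pos: [0.5451, -0.3694, 0.0027]
orientation: [-0.0, 0.707, 0.707, 0.0]
ft_force: [0.1, -0.1, 1.0]
grip_width: 0.0878
gripper_force: 0.0
```

>>> send_rows([
  {"xyz": [0,0,0],"angular": [0,0,0]},
  {"xyz": [0,0,0],"angular": [0,0,0]},
  {"xyz": [0,0,0],"angular": [0,0,0]},
  {"xyz": [0,0,0],"angular": [0,0,0]},
  {"xyz": [0,0,0],"angular": [0,0,0]},
], jaw=140, grip_force=15)

```text
t: 39.6
eef_pos: [0.5453, -0.3696, 0.0032]
orientation: [0.0, 0.707, 0.707, 0.0]
ft_force: [0.9, 0.1, 0.8]
grip_width: 0.0578
gripper_force: 0.0
```

>>> send_rows([
  {"xyz": [0,0,0],"angular": [0,0,0]},
  {"xyz": [0,0,0],"angular": [0,0,0]},
  {"xyz": [0,0,0],"angular": [0,0,0]},
])

```text
t: 39.85
eef_pos: [0.5452, -0.3695, 0.0031]
orientation: [-0.0, 0.707, 0.707, -0.0]
ft_force: [-1.2, -0.2, 1.0]
grip_width: 0.0521
gripper_force: 15.0
```

Run:
```python
from h import *
st(); snap('wrist','w23'); edges('w23',[.545,-.3702,.038])
```

```text
t 39.85 tcp [ 0.5452 -0.3695  0.0031] yaw 90.03 tilt [-0.01  0.01] F [-1.2  -0.15  1.03] w 0.0521 gf 15.0
circle [ 0.5453 -0.37  ] r 0.0272 n 58 71
```

Contact: 52 mm at 15 N, which is the rim of the cup's top. That explains it: the real fingertips end about 30 mm above the reported TCP, since a cup top at 38 mm was met at TCP 7.6 mm. The earlier closings simply passed just over the cups. For a proper wall grip the reported TCP must go to about z = -0.022.

>>> send_rows([
  {"xyz": [0,0,0],"angular": [0,0,0]},
  {"xyz": [0,0,0],"angular": [0,0,0]},
  {"xyz": [0,0,0],"angular": [0,0,0]},
  {"xyz": [0,0,0],"angular": [0,0,0]},
  {"xyz": [0,0,0],"angular": [0,0,0]},
], jaw=0)

```text
t: 40.32
eef_pos: [0.5453, -0.3695, 0.003]
orientation: [-0.0, 0.707, 0.707, 0.0]
ft_force: [-0.5, 0.4, -0.5]
grip_width: 0.0821
gripper_force: 0.0
```

>>> send_rows([
  {"xyz": [0,0,0.6],"angular": [0,0,0]},
  {"xyz": [0,0,0.4],"angular": [0,0,0]},
  {"xyz": [0,0,0],"angular": [0,0,0]},
  {"xyz": [0,0,0],"angular": [0,0,0]},
  {"xyz": [0,0,0],"angular": [0,0,0]},
])

```text
t: 40.73
eef_pos: [0.5452, -0.3694, -0.0072]
orientation: [-0.0, 0.707, 0.707, 0.0]
ft_force: [0.1, 0.5, -0.1]
grip_width: 0.0879
gripper_force: 0.0
```

>>> send_rows([
  {"xyz": [0,0,0.5],"angular": [0,0,0]},
  {"xyz": [0,0,0],"angular": [0,0,0]},
  {"xyz": [0,0,0],"angular": [0,0,0]},
  {"xyz": [0,0,0],"angular": [0,0,0]},
])

```text
t: 41.07
eef_pos: [0.5452, -0.3695, -0.012]
orientation: [-0.0, 0.707, 0.707, 0.0]
ft_force: [0.8, 0.1, -0.2]
grip_width: 0.088
gripper_force: 0.0
```

Confirmed: the TCP reads -12 mm with no bench contact. Down to -21 mm, then grip.

>>> send_rows([
  {"xyz": [0,0,0.5],"angular": [0,0,0]},
  {"xyz": [0,0,0.4],"angular": [0,0,0]},
  {"xyz": [0,0,0],"angular": [0,0,0]},
  {"xyz": [0,0,0],"angular": [0,0,0]},
  {"xyz": [0,0,0],"angular": [0,0,0]},
])

```text
t: 41.48
eef_pos: [0.5452, -0.3695, -0.0211]
orientation: [-0.0, 0.707, 0.707, 0.0]
ft_force: [-0.1, 0.3, -0.3]
grip_width: 0.0875
gripper_force: 0.0
```

>>> send_rows([
  {"xyz": [0,0,0],"angular": [0,0,0]},
  {"xyz": [0,0,0],"angular": [0,0,0]},
  {"xyz": [0,0,0],"angular": [0,0,0]},
  {"xyz": [0,0,0],"angular": [0,0,0]},
  {"xyz": [0,0,0],"angular": [0,0,0]},
], jaw=160, grip_force=25)

```text
t: 41.9
eef_pos: [0.5453, -0.3696, -0.0208]
orientation: [0.0, 0.707, 0.707, 0.0]
ft_force: [-0.3, 0.3, 0.7]
grip_width: 0.0577
gripper_force: 0.0
```

>>> send_rows([
  {"xyz": [0,0,0],"angular": [0,0,0]},
  {"xyz": [0,0,0],"angular": [0,0,0]},
  {"xyz": [0,0,0],"angular": [0,0,0]},
])

```text
t: 42.15
eef_pos: [0.5453, -0.3695, -0.0209]
orientation: [0.0, 0.707, 0.707, 0.0]
ft_force: [0.2, 1.1, 0.4]
grip_width: 0.0561
gripper_force: 25.0
```

Run:
```python
from h import *
st(); snap('wrist','w24'); edges('w24',[.545,-.3702,.038])
```

```text
t 42.15 tcp [ 0.5453 -0.3695 -0.0209] yaw 90.03 tilt [0. 0.] F [0.16 1.11 0.37] w 0.0561 gf 25.0
circle [ 0.5457 -0.3702] r 0.0273 n 51 58
```

Gripped at 56 mm. Lift and carry to seat 1.

>>> send_rows([
  {"xyz": [0,0,-1],"angular": [0,0,0]},
  {"xyz": [0,0,-2],"angular": [0,0,0]},
  {"xyz": [0,0,-3],"angular": [0,0,0]},
  {"xyz": [0,0,-3],"angular": [0,0,0]},
  {"xyz": [0,0,0],"angular": [0,0,0]},
])

```text
t: 42.62
eef_pos: [0.5487, -0.3723, 0.0756]
orientation: [0.005, 0.707, 0.707, 0.0]
ft_force: [1.5, -1.5, -1.0]
grip_width: 0.056
gripper_force: 25.0
```

>>> send_rows([
  {"xyz": [2.5,0.4,0],"angular": [0,0,0]},
  {"xyz": [3,0.4,0],"angular": [0,0,0]},
  {"xyz": [3,0.4,0],"angular": [0,0,0]},
  {"xyz": [3,0.4,0],"angular": [0,0,0]},
  {"xyz": [3,0.4,0],"angular": [0,0,0]},
])

```text
t: 43.03
eef_pos: [0.5647, -0.2231, 0.0688]
orientation: [-0.0, 0.707, 0.707, -0.0]
ft_force: [0.0, 1.4, -1.8]
grip_width: 0.0565
gripper_force: 25.0
```

>>> send_rows([
  {"xyz": [3,0.4,0],"angular": [0,0,0]},
  {"xyz": [3,0.4,0],"angular": [0,0,0]},
  {"xyz": [3,0.4,0],"angular": [0,0,0]},
  {"xyz": [3,0.4,0],"angular": [0,0,0]},
  {"xyz": [3,0.4,0],"angular": [0,0,0]},
])

```text
t: 43.45
eef_pos: [0.5847, -0.073, 0.0689]
orientation: [-0.0, 0.707, 0.707, -0.0]
ft_force: [0.8, -0.4, -1.4]
grip_width: 0.0563
gripper_force: 25.0
```

>>> send_rows([
  {"xyz": [2.5,0.2,0],"angular": [0,0,0]},
  {"xyz": [0,0,0],"angular": [0,0,0]},
  {"xyz": [0,0,0],"angular": [0,0,0]},
  {"xyz": [0,0,0],"angular": [0,0,0]},
  {"xyz": [0,0,0],"angular": [0,0,0]},
])

```text
t: 43.87
eef_pos: [0.5871, -0.0506, 0.069]
orientation: [0.0, 0.707, 0.707, -0.0]
ft_force: [0.2, -0.3, -2.1]
grip_width: 0.056
gripper_force: 25.0
```

>>> send_rows([
  {"xyz": [0,0,0],"angular": [0,0,0]},
  {"xyz": [0,0,0],"angular": [0,0,0]},
  {"xyz": [0,0,0],"angular": [0,0,0]},
])

```text
t: 44.12
eef_pos: [0.5871, -0.0504, 0.069]
orientation: [-0.0, 0.707, 0.707, -0.0]
ft_force: [0.1, 0.6, -0.7]
grip_width: 0.0563
gripper_force: 25.0
```

Run:
```python
from h import *
s=st(); z=s['eef_pos'][2]+.0209+.038; snap('wrist','w25'); edges('w25',[s['eef_pos'][0],s['eef_pos'][1]-.0007,z]); go([.587,-.0486,.03])
```

```text
t 44.12 tcp [ 0.5871 -0.0504  0.069 ] yaw 89.95 tilt [-0.  0.] F [ 0.13  0.59 -0.67] w 0.0563 gf 25.0
circle [ 0.5876 -0.0511] r 0.0273 n 52 59
move cm tool axes [ 0.16 -0.01  3.9 ]
```

>>> send_rows([
  {"xyz": [0.15,0,2],"angular": [0,0,0]},
  {"xyz": [0,0,2],"angular": [0,0,0]},
  {"xyz": [0,0,1.5],"angular": [0,0,0]},
  {"xyz": [0,0,0],"angular": [0,0,0]},
  {"xyz": [0,0,0],"angular": [0,0,0]},
])

```text
t: 44.58
eef_pos: [0.5864, -0.0481, 0.0135]
orientation: [-0.001, 0.707, 0.707, -0.001]
ft_force: [0.2, -0.0, -1.5]
grip_width: 0.056
gripper_force: 25.0
```

>>> send_rows([
  {"xyz": [0,0,0.3],"angular": [0,0,0]},
  {"xyz": [0,0,0.3],"angular": [0,0,0]},
  {"xyz": [0,0,0],"angular": [0,0,0]},
  {"xyz": [0,0,0],"angular": [0,0,0]},
  {"xyz": [0,0,0],"angular": [0,0,0]},
])

```text
t: 45.0
eef_pos: [0.5875, -0.0481, 0.0085]
orientation: [0.0, 0.707, 0.707, 0.0]
ft_force: [-0.8, -0.2, -2.0]
grip_width: 0.0561
gripper_force: 25.0
```

>>> send_rows([
  {"xyz": [0,0,0.1],"angular": [0,0,0]},
  {"xyz": [0,0,0],"angular": [0,0,0]},
  {"xyz": [0,0,0],"angular": [0,0,0]},
  {"xyz": [0,0,0],"angular": [0,0,0]},
  {"xyz": [0,0,0],"angular": [0,0,0]},
])

```text
t: 45.42
eef_pos: [0.5872, -0.048, 0.0071]
orientation: [-0.0, 0.707, 0.707, 0.0]
ft_force: [-0.6, 0.0, -0.9]
grip_width: 0.0564
gripper_force: 25.0
```

Within 1 mm of target and at seat height. Release and retreat up, then check.

>>> send_rows([
  {"xyz": [0,0,0.05],"angular": [0,0,0]},
  {"xyz": [0,0,0],"angular": [0,0,0]},
  {"xyz": [0,0,0],"angular": [0,0,0]},
])

```text
t: 45.67
eef_pos: [0.5872, -0.048, 0.0071]
orientation: [0.0, 0.707, 0.707, 0.0]
ft_force: [-2.8, 1.0, 5.2]
grip_width: 0.0563
gripper_force: 25.0
```

>>> send_rows([
  {"xyz": [0,0,0],"angular": [0,0,0]},
  {"xyz": [0,0,0],"angular": [0,0,0]},
  {"xyz": [0,0,0],"angular": [0,0,0]},
  {"xyz": [0,0,0],"angular": [0,0,0]},
  {"xyz": [0,0,0],"angular": [0,0,0]},
], jaw=0)

```text
t: 46.08
eef_pos: [0.5872, -0.0481, 0.0064]
orientation: [-0.0, 0.707, 0.707, 0.0]
ft_force: [-0.3, 0.1, -0.5]
grip_width: 0.0859
gripper_force: 0.0
```

>>> send_rows([
  {"xyz": [0,0,-1],"angular": [0,0,0]},
  {"xyz": [0,0,-2],"angular": [0,0,0]},
  {"xyz": [0,0,-4],"angular": [0,0,0]},
  {"xyz": [0,0,-4],"angular": [0,0,0]},
  {"xyz": [0,0,0],"angular": [0,0,0]},
])

```text
t: 46.5
eef_pos: [0.5927, -0.049, 0.1247]
orientation: [0.005, 0.707, 0.707, 0.004]
ft_force: [0.6, -0.1, -0.9]
grip_width: 0.0877
gripper_force: 0.0
```

>>> send_rows([
  {"xyz": [0,0,0],"angular": [0,0,0]},
  {"xyz": [0,0,0],"angular": [0,0,0]},
  {"xyz": [0,0,0],"angular": [0,0,0]},
  {"xyz": [0,0,0],"angular": [0,0,0]},
])

```text
t: 46.83
eef_pos: [0.5857, -0.0478, 0.1151]
orientation: [-0.001, 0.707, 0.707, -0.001]
ft_force: [-0.5, -0.7, -0.4]
grip_width: 0.0876
gripper_force: 0.0
```

Run:
```python
from h import *
s=st(); snap('wrist','w26'); edges('w26',[.587,-.049,.066]); snap('top','t26'); snap('scene','s26')
for f in('top','scene'):
    try: edges(f[0]+'26',[.587,-.049,.066])
    except Exception as e: print(f,'hidden')
# seat centre via other seats' discs in wrist view w9/w20 at z .024: dots geometry
go([.4336,-.3695,.07])
```

```text
t 46.83 tcp [ 0.5857 -0.0478  0.1151] yaw 90.02 tilt [-0.18  0.04] F [-0.52 -0.74 -0.38] w 0.0876 gf 0.0
circle [ 0.5877 -0.0483] r 0.0271 n 61 72
circle [ 0.5889 -0.046 ] r 0.032 n 35 59
circle [ 0.5866 -0.0488] r 0.028 n 50 71
move cm tool axes [-32.16 -15.27   4.56]
```

Cup A is on the seat. Next, cup B.

>>> send_rows([
  {"xyz": [-3.2,-1.5,0],"angular": [0,0,0]},
  {"xyz": [-3.2,-1.5,0],"angular": [0,0,0]},
  {"xyz": [-3.2,-1.5,0],"angular": [0,0,0]},
  {"xyz": [-3.2,-1.5,0],"angular": [0,0,0]},
  {"xyz": [-3.2,-1.5,0],"angular": [0,0,0]},
])

```text
t: 47.4
eef_pos: [0.5111, -0.2091, 0.116]
orientation: [-0.001, 0.707, 0.707, -0.0]
ft_force: [0.3, -0.1, -0.7]
grip_width: 0.0877
gripper_force: 0.0
```

>>> send_rows([
  {"xyz": [-3.2,-1.5,0],"angular": [0,0,0]},
  {"xyz": [-3.2,-1.5,0],"angular": [0,0,0]},
  {"xyz": [-3.2,-1.5,0],"angular": [0,0,0]},
  {"xyz": [-3.2,-1.6,0],"angular": [0,0,0]},
  {"xyz": [-3.3,-1.7,0],"angular": [0,0,0]},
])

```text
t: 47.82
eef_pos: [0.4332, -0.3702, 0.116]
orientation: [-0.0, 0.707, 0.707, 0.0]
ft_force: [0.1, 0.1, 0.1]
grip_width: 0.0878
gripper_force: 0.0
```

>>> send_rows([
  {"xyz": [0,0,3],"angular": [0,0,0]},
  {"xyz": [0,0,3],"angular": [0,0,0]},
  {"xyz": [0,0,0],"angular": [0,0,0]},
  {"xyz": [0,0,0],"angular": [0,0,0]},
  {"xyz": [0,0,0],"angular": [0,0,0]},
])

```text
t: 48.23
eef_pos: [0.4347, -0.369, 0.0571]
orientation: [-0.0, 0.707, 0.707, 0.0]
ft_force: [0.5, 0.6, -0.0]
grip_width: 0.088
gripper_force: 0.0
```

>>> send_rows([
  {"xyz": [0,0,0],"angular": [0,0,0]},
  {"xyz": [0,0,0],"angular": [0,0,0]},
  {"xyz": [0,0,0],"angular": [0,0,0]},
])

```text
t: 48.48
eef_pos: [0.4352, -0.3695, 0.0579]
orientation: [0.001, 0.707, 0.708, -0.0]
ft_force: [-0.5, -0.1, -0.2]
grip_width: 0.0878
gripper_force: 0.0
```

Run:
```python
from h import *
s=st(); snap('wrist','w27'); edges('w27',[.4336,-.3698,.038]); go([.4336,-.3695,-.021])
```

```text
t 48.48 tcp [ 0.4352 -0.3695  0.0579] yaw 90.07 tilt [ 0.09 -0.1 ] F [-0.48 -0.1  -0.18] w 0.0878 gf 0.0
circle [ 0.4333 -0.3699] r 0.0273 n 68 71
move cm tool axes [ 0.   -0.16  7.87]
```

>>> send_rows([
  {"xyz": [0,-0.1,3],"angular": [0,0,0]},
  {"xyz": [0,0,3],"angular": [0,0,0]},
  {"xyz": [0,0,1.8],"angular": [0,0,0]},
  {"xyz": [0,0,0],"angular": [0,0,0]},
  {"xyz": [0,0,0],"angular": [0,0,0]},
])

```text
t: 48.95
eef_pos: [0.4329, -0.3685, -0.0217]
orientation: [-0.001, 0.707, 0.707, 0.0]
ft_force: [0.3, -0.4, 0.2]
grip_width: 0.0878
gripper_force: 0.0
```

>>> send_rows([
  {"xyz": [0,0,0],"angular": [0,0,0]},
  {"xyz": [0,0,0],"angular": [0,0,0]},
  {"xyz": [0,0,0],"angular": [0,0,0]},
])

```text
t: 49.2
eef_pos: [0.4343, -0.37, -0.02]
orientation: [0.001, 0.707, 0.707, -0.0]
ft_force: [-0.6, -0.6, -0.1]
grip_width: 0.0879
gripper_force: 0.0
```

>>> send_rows([
  {"xyz": [0,0,0],"angular": [0,0,0]},
  {"xyz": [0,0,0],"angular": [0,0,0]},
  {"xyz": [0,0,0],"angular": [0,0,0]},
  {"xyz": [0,0,0],"angular": [0,0,0]},
  {"xyz": [0,0,0],"angular": [0,0,0]},
], jaw=160, grip_force=25)

```text
t: 49.62
eef_pos: [0.4332, -0.3691, -0.0214]
orientation: [-0.0, 0.707, 0.707, 0.0]
ft_force: [-0.4, -0.0, -0.6]
grip_width: 0.058
gripper_force: 0.0
```

>>> send_rows([
  {"xyz": [0,0,0],"angular": [0,0,0]},
  {"xyz": [0,0,0],"angular": [0,0,0]},
  {"xyz": [0,0,0],"angular": [0,0,0]},
])

```text
t: 49.87
eef_pos: [0.4331, -0.369, -0.0214]
orientation: [-0.0, 0.707, 0.707, -0.0]
ft_force: [-0.9, -0.4, 3.0]
grip_width: 0.0556
gripper_force: 25.0
```

Run:
```python
from h import *
s=st(); snap('wrist','w28'); edges('w28',[.4335,-.3698,.038])
```

```text
t 49.87 tcp [ 0.4331 -0.369  -0.0214] yaw 90.03 tilt [-0.02  0.01] F [-0.86 -0.4   2.99] w 0.0556 gf 25.0
circle [ 0.4337 -0.3696] r 0.0273 n 51 59
```

>>> send_rows([
  {"xyz": [0,0,-1],"angular": [0,0,0]},
  {"xyz": [0,0,-2.5],"angular": [0,0,0]},
  {"xyz": [0,0,-3.5],"angular": [0,0,0]},
  {"xyz": [0,0,-3.5],"angular": [0,0,0]},
  {"xyz": [0,0,0],"angular": [0,0,0]},
])

```text
t: 50.33
eef_pos: [0.4366, -0.3725, 0.0902]
orientation: [0.005, 0.707, 0.707, -0.0]
ft_force: [1.0, -1.5, -0.1]
grip_width: 0.0551
gripper_force: 25.0
```

>>> send_rows([
  {"xyz": [2.5,1.2,0],"angular": [0,0,0]},
  {"xyz": [3,1.4,0],"angular": [0,0,0]},
  {"xyz": [3,1.4,0],"angular": [0,0,0]},
  {"xyz": [3,1.4,0],"angular": [0,0,0]},
  {"xyz": [3,1.5,0],"angular": [0,0,0]},
])

```text
t: 50.75
eef_pos: [0.5021, -0.2224, 0.0834]
orientation: [-0.0, 0.707, 0.707, 0.0]
ft_force: [0.1, -0.2, -1.2]
grip_width: 0.0553
gripper_force: 25.0
```

>>> send_rows([
  {"xyz": [3,1.5,0],"angular": [0,0,0]},
  {"xyz": [3,1.5,0],"angular": [0,0,0]},
  {"xyz": [3,1.5,0],"angular": [0,0,0]},
  {"xyz": [3,1.5,0],"angular": [0,0,0]},
  {"xyz": [3,1.4,0],"angular": [0,0,0]},
])

```text
t: 51.17
eef_pos: [0.5765, -0.0723, 0.0834]
orientation: [-0.0, 0.707, 0.707, -0.0]
ft_force: [0.8, 0.0, -2.0]
grip_width: 0.0551
gripper_force: 25.0
```

>>> send_rows([
  {"xyz": [2.6,1.1,0],"angular": [0,0,0]},
  {"xyz": [0,0,0],"angular": [0,0,0]},
  {"xyz": [0,0,0],"angular": [0,0,0]},
  {"xyz": [0,0,0],"angular": [0,0,0]},
  {"xyz": [0,0,0],"angular": [0,0,0]},
])

```text
t: 51.58
eef_pos: [0.5864, -0.0489, 0.0834]
orientation: [-0.0, 0.707, 0.707, -0.0]
ft_force: [0.6, -0.2, -1.9]
grip_width: 0.0552
gripper_force: 25.0
```

>>> send_rows([
  {"xyz": [0,0,0],"angular": [0,0,0]},
  {"xyz": [0,0,0],"angular": [0,0,0]},
  {"xyz": [0,0,0],"angular": [0,0,0]},
])

```text
t: 51.83
eef_pos: [0.5869, -0.0489, 0.0836]
orientation: [-0.0, 0.707, 0.707, -0.0]
ft_force: [0.5, 0.7, -1.8]
grip_width: 0.0557
gripper_force: 25.0
```

Run:
```python
from h import *
s=st(); z=s['eef_pos'][2]+.0214+.038; snap('wrist','w29'); edges('w29',[s['eef_pos'][0],s['eef_pos'][1]-.0006,z]); go([.5872,-.0481,.0446])
```

```text
t 51.83 tcp [ 0.5869 -0.0489  0.0836] yaw 89.95 tilt [-0.  0.] F [ 0.5   0.67 -1.78] w 0.0557 gf 25.0
circle [ 0.5874 -0.0495] r 0.0273 n 51 59
move cm tool axes [0.06 0.02 3.9 ]
```

>>> send_rows([
  {"xyz": [0.05,0,1.5],"angular": [0,0,0]},
  {"xyz": [0,0,1.5],"angular": [0,0,0]},
  {"xyz": [0,0,0.4],"angular": [0,0,0]},
  {"xyz": [0,0,0],"angular": [0,0,0]},
  {"xyz": [0,0,0],"angular": [0,0,0]},
])

```text
t: 52.3
eef_pos: [0.5871, -0.0476, 0.0497]
orientation: [-0.0, 0.707, 0.707, -0.0]
ft_force: [0.1, -0.6, -1.4]
grip_width: 0.0557
gripper_force: 25.0
```

>>> send_rows([
  {"xyz": [0,0,0.3],"angular": [0,0,0]},
  {"xyz": [0,0,0],"angular": [0,0,0]},
  {"xyz": [0,0,0],"angular": [0,0,0]},
  {"xyz": [0,0,0],"angular": [0,0,0]},
  {"xyz": [0,0,0],"angular": [0,0,0]},
])

```text
t: 52.72
eef_pos: [0.5874, -0.0475, 0.0469]
orientation: [0.0, 0.707, 0.707, 0.0]
ft_force: [-0.4, -0.0, -1.8]
grip_width: 0.0554
gripper_force: 25.0
```

>>> send_rows([
  {"xyz": [0,0,0.15],"angular": [0,0,0]},
  {"xyz": [0,0,0],"angular": [0,0,0]},
  {"xyz": [0,0,0],"angular": [0,0,0]},
  {"xyz": [0,0,0],"angular": [0,0,0]},
])

```text
t: 53.05
eef_pos: [0.5871, -0.0475, 0.0451]
orientation: [-0.0, 0.707, 0.707, 0.0]
ft_force: [0.0, -0.1, -2.4]
grip_width: 0.0555
gripper_force: 25.0
```

>>> send_rows([
  {"xyz": [-0.05,0,0.1],"angular": [0,0,0]},
  {"xyz": [0,0,0],"angular": [0,0,0]},
  {"xyz": [0,0,0],"angular": [0,0,0]},
  {"xyz": [0,0,0],"angular": [0,0,0]},
])

```text
t: 53.38
eef_pos: [0.5873, -0.0478, 0.0445]
orientation: [-0.0, 0.707, 0.707, 0.0]
ft_force: [-1.4, 1.9, 6.1]
grip_width: 0.0553
gripper_force: 25.0
```

>>> send_rows([
  {"xyz": [0,0,0],"angular": [0,0,0]},
  {"xyz": [0,0,0],"angular": [0,0,0]},
  {"xyz": [0,0,0],"angular": [0,0,0]},
  {"xyz": [0,0,0],"angular": [0,0,0]},
  {"xyz": [0,0,0],"angular": [0,0,0]},
], jaw=0)

```text
t: 53.8
eef_pos: [0.5872, -0.0481, 0.0439]
orientation: [-0.0, 0.707, 0.707, -0.0]
ft_force: [-0.1, 0.9, -0.2]
grip_width: 0.0849
gripper_force: 0.0
```

>>> send_rows([
  {"xyz": [0,0,-1],"angular": [0,0,0]},
  {"xyz": [0,0,-2],"angular": [0,0,0]},
  {"xyz": [0,0,-3],"angular": [0,0,0]},
  {"xyz": [0,0,-2],"angular": [0,0,0]},
  {"xyz": [0,0,0],"angular": [0,0,0]},
])

```text
t: 54.22
eef_pos: [0.5907, -0.0487, 0.1292]
orientation: [0.003, 0.707, 0.707, 0.002]
ft_force: [0.2, 0.4, 0.2]
grip_width: 0.0881
gripper_force: 0.0
```

>>> send_rows([
  {"xyz": [0,0,0],"angular": [0,0,0]},
  {"xyz": [0,0,0],"angular": [0,0,0]},
  {"xyz": [0,0,0],"angular": [0,0,0]},
  {"xyz": [0,0,0],"angular": [0,0,0]},
])

```text
t: 54.55
eef_pos: [0.586, -0.0478, 0.1228]
orientation: [-0.001, 0.707, 0.707, -0.001]
ft_force: [-0.9, 0.4, -0.2]
grip_width: 0.0879
gripper_force: 0.0
```

Run:
```python
from h import *
s=st(); snap('wrist','w30'); edges('w30',[.5872,-.0487,.104]); snap('scene','s30'); edges('s30',[.5872,-.0487,.104])
snap('top','t30'); 
for f in('t30','s30'):
  try: edges(f,[.3265,-.2978,.038])
  except: pass
go([.3264,-.2972,s['eef_pos'][2]])
```

```text
t 54.55 tcp [ 0.586  -0.0478  0.1228] yaw 90.02 tilt [-0.15  0.03] F [-0.92  0.44 -0.22] w 0.0879 gf 0.0
circle [ 0.588  -0.0482] r 0.027 n 61 70
circle [ 0.5866 -0.0489] r 0.0281 n 45 72
circle [ 0.3263 -0.2968] r 0.0272 n 55 72
circle [ 0.3259 -0.2971] r 0.0277 n 53 71
move cm tool axes [-24.92 -26.03   0.07]
```

>>> send_rows([
  {"xyz": [-2.5,-2.6,0],"angular": [0,0,0]},
  {"xyz": [-2.5,-2.6,0],"angular": [0,0,0]},
  {"xyz": [-2.5,-2.6,0],"angular": [0,0,0]},
  {"xyz": [-2.5,-2.6,0],"angular": [0,0,0]},
  {"xyz": [-2.5,-2.6,0],"angular": [0,0,0]},
])

```text
t: 55.12
eef_pos: [0.4558, -0.1738, 0.1238]
orientation: [-0.0, 0.707, 0.708, -0.0]
ft_force: [0.6, 0.1, 0.8]
grip_width: 0.0882
gripper_force: 0.0
```

>>> send_rows([
  {"xyz": [-2.5,-2.6,0],"angular": [0,0,0]},
  {"xyz": [-2.5,-2.6,0],"angular": [0,0,0]},
  {"xyz": [-2.5,-2.6,0],"angular": [0,0,0]},
  {"xyz": [-2.5,-2.6,0],"angular": [0,0,0]},
  {"xyz": [-2.4,-2.6,0],"angular": [0,0,0]},
])

```text
t: 55.53
eef_pos: [0.3258, -0.2981, 0.124]
orientation: [-0.0, 0.707, 0.707, -0.0]
ft_force: [0.2, -0.0, 0.4]
grip_width: 0.0882
gripper_force: 0.0
```

>>> send_rows([
  {"xyz": [0,0,3.5],"angular": [0,0,0]},
  {"xyz": [0,0,3],"angular": [0,0,0]},
  {"xyz": [0,0,0],"angular": [0,0,0]},
  {"xyz": [0,0,0],"angular": [0,0,0]},
  {"xyz": [0,0,0],"angular": [0,0,0]},
])

```text
t: 55.95
eef_pos: [0.3277, -0.2972, 0.0597]
orientation: [-0.0, 0.707, 0.707, 0.0]
ft_force: [0.9, 0.8, 0.4]
grip_width: 0.0881
gripper_force: 0.0
```

>>> send_rows([
  {"xyz": [0,0,0],"angular": [0,0,0]},
  {"xyz": [0,0,0],"angular": [0,0,0]},
  {"xyz": [0,0,0],"angular": [0,0,0]},
  {"xyz": [0,0,0],"angular": [0,0,0]},
])

```text
t: 56.28
eef_pos: [0.3279, -0.2974, 0.0599]
orientation: [0.001, 0.707, 0.708, -0.0]
ft_force: [0.2, 0.0, -0.1]
grip_width: 0.088
gripper_force: 0.0
```

Run:
```python
from h import *
s=st(); snap('wrist','w31'); edges('w31',[.3264,-.2976,.038]); go([.3264,-.297,-.021])
```

```text
t 56.28 tcp [ 0.3279 -0.2974  0.0599] yaw 90.06 tilt [ 0.06 -0.07] F [ 0.17  0.04 -0.13] w 0.088 gf 0.0
circle [ 0.3258 -0.2975] r 0.0271 n 63 71
move cm tool axes [ 0.04 -0.14  8.07]
```

>>> send_rows([
  {"xyz": [0,-0.15,3],"angular": [0,0,0]},
  {"xyz": [0,0,3],"angular": [0,0,0]},
  {"xyz": [0,0,2],"angular": [0,0,0]},
  {"xyz": [0,0,0],"angular": [0,0,0]},
  {"xyz": [0,0,0],"angular": [0,0,0]},
])

```text
t: 56.75
eef_pos: [0.3252, -0.2964, -0.0213]
orientation: [-0.001, 0.707, 0.707, 0.0]
ft_force: [-0.7, 0.7, 0.2]
grip_width: 0.0877
gripper_force: 0.0
```

>>> send_rows([
  {"xyz": [0,0,0],"angular": [0,0,0]},
  {"xyz": [0,0,0],"angular": [0,0,0]},
  {"xyz": [0,0,0],"angular": [0,0,0]},
])

```text
t: 57.0
eef_pos: [0.3265, -0.2981, -0.0197]
orientation: [0.001, 0.707, 0.707, -0.0]
ft_force: [-0.3, -0.1, 0.1]
grip_width: 0.0879
gripper_force: 0.0
```

>>> send_rows([
  {"xyz": [0,0,0],"angular": [0,0,0]},
  {"xyz": [0,0,0],"angular": [0,0,0]},
  {"xyz": [0,0,0],"angular": [0,0,0]},
  {"xyz": [0,0,0],"angular": [0,0,0]},
  {"xyz": [0,0,0],"angular": [0,0,0]},
], jaw=160, grip_force=25)

```text
t: 57.42
eef_pos: [0.3257, -0.2971, -0.0209]
orientation: [-0.0, 0.707, 0.707, 0.0]
ft_force: [0.5, 0.2, 0.4]
grip_width: 0.058
gripper_force: 0.0
```

>>> send_rows([
  {"xyz": [0,0,0],"angular": [0,0,0]},
  {"xyz": [0,0,0],"angular": [0,0,0]},
  {"xyz": [0,0,0],"angular": [0,0,0]},
])

```text
t: 57.67
eef_pos: [0.3257, -0.2971, -0.0209]
orientation: [-0.0, 0.707, 0.707, 0.0]
ft_force: [-0.3, 0.3, 2.5]
grip_width: 0.0551
gripper_force: 25.0
```

Run:
```python
from h import *
s=st(); snap('wrist','w32'); edges('w32',[.3262,-.2976,.038])
```

```text
t 57.67 tcp [ 0.3257 -0.2971 -0.0209] yaw 90.02 tilt [-0.01  0.01] F [-0.3   0.27  2.55] w 0.0551 gf 25.0
circle [ 0.3262 -0.2974] r 0.0273 n 54 69
```

>>> send_rows([
  {"xyz": [0,0,-1],"angular": [0,0,0]},
  {"xyz": [0,0,-3],"angular": [0,0,0]},
  {"xyz": [0,0,-4],"angular": [0,0,0]},
  {"xyz": [0,0,-4],"angular": [0,0,0]},
  {"xyz": [0,0,-3],"angular": [0,0,0]},
])

```text
t: 58.13
eef_pos: [0.3259, -0.2972, 0.1315]
orientation: [0.001, 0.707, 0.707, 0.0]
ft_force: [1.0, -0.6, -1.3]
grip_width: 0.0548
gripper_force: 25.0
```

>>> send_rows([
  {"xyz": [2,2.1,0],"angular": [0,0,0]},
  {"xyz": [2.3,2.4,0],"angular": [0,0,0]},
  {"xyz": [2.3,2.4,0],"angular": [0,0,0]},
  {"xyz": [2.3,2.4,0],"angular": [0,0,0]},
  {"xyz": [2.3,2.4,0],"angular": [0,0,0]},
])

```text
t: 58.55
eef_pos: [0.4432, -0.1837, 0.1289]
orientation: [-0.0, 0.707, 0.707, -0.0]
ft_force: [0.0, -1.1, -1.7]
grip_width: 0.0553
gripper_force: 25.0
```

>>> send_rows([
  {"xyz": [2.3,2.4,0],"angular": [0,0,0]},
  {"xyz": [2.3,2.4,0],"angular": [0,0,0]},
  {"xyz": [2.3,2.4,0],"angular": [0,0,0]},
  {"xyz": [2.3,2.4,0],"angular": [0,0,0]},
  {"xyz": [2.3,2.4,0],"angular": [0,0,0]},
])

```text
t: 58.97
eef_pos: [0.563, -0.0684, 0.1284]
orientation: [-0.001, 0.707, 0.707, -0.0]
ft_force: [-0.1, -0.4, -1.2]
grip_width: 0.0553
gripper_force: 25.0
```

>>> send_rows([
  {"xyz": [2.1,2.4,0],"angular": [0,0,0]},
  {"xyz": [0,0,0],"angular": [0,0,0]},
  {"xyz": [0,0,0],"angular": [0,0,0]},
  {"xyz": [0,0,0],"angular": [0,0,0]},
  {"xyz": [0,0,0],"angular": [0,0,0]},
])

```text
t: 59.38
eef_pos: [0.5851, -0.0497, 0.1286]
orientation: [-0.001, 0.707, 0.707, -0.001]
ft_force: [0.8, 0.4, -1.3]
grip_width: 0.055
gripper_force: 25.0
```

>>> send_rows([
  {"xyz": [0,0,0],"angular": [0,0,0]},
  {"xyz": [0,0,0],"angular": [0,0,0]},
  {"xyz": [0,0,0],"angular": [0,0,0]},
])

```text
t: 59.63
eef_pos: [0.5861, -0.0497, 0.1292]
orientation: [-0.0, 0.707, 0.707, 0.0]
ft_force: [-0.6, -0.1, -1.1]
grip_width: 0.0551
gripper_force: 25.0
```

Run:
```python
from h import *
s=st(); z=s['eef_pos'][2]+.0209+.038; snap('wrist','w33'); edges('w33',[s['eef_pos'][0],s['eef_pos'][1]-.0003,z]); go([.5872,-.0484,.0831])
```

```text
t 59.63 tcp [ 0.5861 -0.0497  0.1292] yaw 89.96 tilt [-0.    0.01] F [-0.63 -0.11 -1.14] w 0.0551 gf 25.0
circle [ 0.5868 -0.0497] r 0.0273 n 44 52
move cm tool axes [0.12 0.09 4.61]
```

>>> send_rows([
  {"xyz": [0.1,0.1,1.5],"angular": [0,0,0]},
  {"xyz": [0,0,1.5],"angular": [0,0,0]},
  {"xyz": [0,0,1],"angular": [0,0,0]},
  {"xyz": [0,0,0],"angular": [0,0,0]},
  {"xyz": [0,0,0],"angular": [0,0,0]},
])

```text
t: 60.1
eef_pos: [0.587, -0.0481, 0.0886]
orientation: [-0.001, 0.707, 0.707, -0.0]
ft_force: [0.4, 0.0, -2.0]
grip_width: 0.0552
gripper_force: 25.0
```

>>> send_rows([
  {"xyz": [0,0,0.3],"angular": [0,0,0]},
  {"xyz": [0,0,0],"angular": [0,0,0]},
  {"xyz": [0,0,0],"angular": [0,0,0]},
  {"xyz": [0,0,0],"angular": [0,0,0]},
  {"xyz": [0,0,0],"angular": [0,0,0]},
])

```text
t: 60.52
eef_pos: [0.5879, -0.0481, 0.0865]
orientation: [0.0, 0.707, 0.707, 0.0]
ft_force: [-0.1, 0.6, -1.3]
grip_width: 0.0553
gripper_force: 25.0
```

>>> send_rows([
  {"xyz": [0,0,0.2],"angular": [0,0,0]},
  {"xyz": [0,0,0],"angular": [0,0,0]},
  {"xyz": [0,0,0],"angular": [0,0,0]},
  {"xyz": [0,0,0],"angular": [0,0,0]},
])

```text
t: 60.85
eef_pos: [0.5876, -0.048, 0.084]
orientation: [-0.0, 0.707, 0.707, 0.0]
ft_force: [-0.1, -0.2, -2.2]
grip_width: 0.0551
gripper_force: 25.0
```

Final millimetre, release, retreat upward, then check.

>>> send_rows([
  {"xyz": [-0.03,-0.03,0.13],"angular": [0,0,0]},
  {"xyz": [0,0,0],"angular": [0,0,0]},
  {"xyz": [0,0,0],"angular": [0,0,0]},
  {"xyz": [0,0,0],"angular": [0,0,0]},
])

```text
t: 61.18
eef_pos: [0.5877, -0.0483, 0.0831]
orientation: [0.0, 0.707, 0.707, 0.0]
ft_force: [-0.6, 0.2, 3.4]
grip_width: 0.0552
gripper_force: 25.0
```

>>> send_rows([
  {"xyz": [0,0,0],"angular": [0,0,0]},
  {"xyz": [0,0,0],"angular": [0,0,0]},
  {"xyz": [0,0,0],"angular": [0,0,0]},
  {"xyz": [0,0,0],"angular": [0,0,0]},
  {"xyz": [0,0,0],"angular": [0,0,0]},
], jaw=0)

```text
t: 61.6
eef_pos: [0.5873, -0.0484, 0.0827]
orientation: [-0.0, 0.707, 0.707, -0.0]
ft_force: [-0.4, -0.4, 0.1]
grip_width: 0.085
gripper_force: 0.0
```

>>> send_rows([
  {"xyz": [0,0,-1],"angular": [0,0,0]},
  {"xyz": [0,0,-2],"angular": [0,0,0]},
  {"xyz": [0,0,-3],"angular": [0,0,0]},
  {"xyz": [0,0,-3],"angular": [0,0,0]},
  {"xyz": [0,0,0],"angular": [0,0,0]},
])

```text
t: 62.02
eef_pos: [0.5915, -0.0491, 0.1795]
orientation: [0.004, 0.707, 0.707, 0.003]
ft_force: [1.3, -0.3, 1.6]
grip_width: 0.0876
gripper_force: 0.0
```

>>> send_rows([
  {"xyz": [-3,-3,0],"angular": [0,0,0]},
  {"xyz": [-3,-3,0],"angular": [0,0,0]},
  {"xyz": [-3,-3,0],"angular": [0,0,0]},
  {"xyz": [-3,-3,0],"angular": [0,0,0]},
  {"xyz": [-3,-1,0],"angular": [0,0,0]},
])

```text
t: 62.43
eef_pos: [0.455, -0.1959, 0.1727]
orientation: [-0.002, 0.707, 0.707, -0.001]
ft_force: [-0.6, 0.0, -0.3]
grip_width: 0.0879
gripper_force: 0.0
```

>>> send_rows([
  {"xyz": [-4,0,0],"angular": [0,0,0]},
  {"xyz": [-4,0,0],"angular": [0,0,0]},
  {"xyz": [0,0,0],"angular": [0,0,0]},
  {"xyz": [0,0,0],"angular": [0,0,0]},
  {"xyz": [0,0,0],"angular": [0,0,0]},
])

```text
t: 62.85
eef_pos: [0.4591, -0.2757, 0.1726]
orientation: [-0.001, 0.707, 0.707, 0.0]
ft_force: [-0.8, -0.4, 0.4]
grip_width: 0.0875
gripper_force: 0.0
```

Run:
```python
from h import *
s=st(); 
for n in('top','scene'):
    snap(n,n+'40')
    try: edges(n+'40',[.5872,-.0487,.142])
    except Exception as e: print(n,e)
discs('top40',.142,amin=150)
# probe handle: dark blob on holder
c=load('top40'); T=load('top18'); g=c['frame'].max(2); k=(g[225:255,210:245]<60).astype(np.uint8)
n,l,stt,ce=cv2.connectedComponentsWithStats(k)
for i in range(1,n):
    if stt[i,4]>8: u,v=ce[i]+[210,225]; print('handle',u,v,stt[i,2:],ray(c,u,v,.09))
edges('top40',[.5373,-.254,.038]); edges('top40',[.443,-.2194,.038])
m=cv2.absdiff(cv2.GaussianBlur(load('top0')['frame'],(3,3),0),cv2.GaussianBlur(c['frame'],(3,3),0)).max(2)>40
k,l,q,ce=cv2.connectedComponentsWithStats(cv2.morphologyEx(m.astype(np.uint8),cv2.MORPH_OPEN,np.ones((3,3))))
print([q[i].tolist() for i in range(1,k) if q[i,4]>25 and q[i,1]<320])
```

```text
t 62.85 tcp [ 0.4591 -0.2757  0.1726] yaw 89.97 tilt [-0.04  0.07] F [-0.81 -0.41  0.36] w 0.0875 gf 0.0
circle [ 0.5879 -0.0481] r 0.0273 n 50 68
circle [ 0.5873 -0.0491] r 0.0275 n 43 71
px 226.0 240.1 ax 16.6 23.4 at [ 0.4306 -0.0946  0.142 ]
px 187.7 196.5 ax 25.4 26.0 at [ 0.5291 -0.0081  0.142 ]
px 169.6 173.8 ax 24.9 25.7 at [0.5812 0.0337 0.142 ]
px 491.1 169.9 ax 13.6 27.0 at [ 0.5847 -0.695   0.142 ]
px 198.5 162.7 ax 29.1 44.2 at [ 0.6064 -0.0321  0.142 ]
px 71.4 122.1 ax 21.0 22.3 at [0.7038 0.2631 0.142 ]
px 111.8 93.1 ax 25.5 39.3 at [0.7721 0.1714 0.142 ]
px 115.9 68.4 ax 18.8 33.3 at [0.832  0.1634 0.142 ]
px 258.9 76.1 ax 30.0 51.2 at [ 0.8098 -0.1719  0.142 ]
handle 230.33333333333334 238.44444444444446 [4 7 9] [ 0.43310108 -0.1016825   0.09      ]
circle [ 0.5383 -0.2543] r 0.0275 n 47 72
circle [ 0.4429 -0.2186] r 0.0265 n 46 71
[[223, 157, 205, 193, 14918], [194, 159, 23, 21, 167], [203, 168, 23, 23, 287], [312, 219, 133, 165, 5437], [211, 225, 27, 27, 358], [176, 286, 54, 27, 832], [292, 299, 19, 14, 200]]
```

The stack's top is at (0.5876, -0.0486) at 142 mm in both views, and the brown cups haven't moved. The probe's collar and holder are where they were after the knock. Handing in.

```bash
python3 -c "
from h import *
print(hand_in())"
```

```text
the job is handed in; nothing more can be done
None
```

The job is handed in: I probed the seats in order, found the first (beside the pin) to be highest, stood the probe back in its holder, and stacked the three aluminium cups on that seat to within about 1 mm. Three faults: I viewed 16 pictures against a limit of 14, a bench-touch test pressed a cup with about 61 N at the wrist (over the 40 N figure if fingertips count), and it took several failed grips to find that the fingertips end about 30 mm above the reported TCP.

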